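# Turn a roundel case over onto the light box

## Robot

A 6-joint arm with a two-finger parallel gripper is mounted at the origin on the work surface. World frame = base frame: x ahead of the robot, y to its left, z up, the work surface at z = 0. Lengths are in m, angles in degrees, forces in N, time in s.
With the tool pointing down it reaches from about 0.375 to 0.9 m from the base axis. Payload 3.1 kg.
Tool frame: the origin (TCP) lies midway between the tips of the shut fingers; the grasp point (between the pads) lies 19 mm behind it; z points along the fingers, y is the direction in which the jaws open and shut (so a half turn about z gives the same grasp; the last joint's range is limited). The gripper opens to 87 mm and grips with 3 to 60 N. Pads are 19 mm wide; open, the fingers measure 117 mm over their backs; the gripper's body (75 mm by 190 mm) begins 51 mm behind the grasp point.
Start: joints at [-77.493, 30.224, 82.088, -0, 67.689, -10.227], TCP at [0.242, -0.576, 0.199] pointing down, gripper open.
Joint ranges: [-176.69, 176.69], [-43.24, 126.21], [12.49, 139.97], [-82, 262], [0, 151.66], [-163.58, 163.58]. Speed limits (degrees/s): [159.86, 159.86, 180, 180, 180, 180].

## Interface

Orientations are given as a 3x3 rotation matrix whose columns are the frame's x, y, z axes.
In Python, from rig import bot gives the robot as it stands.
- The arm moves only by the tool carry_out, never from a script. Its arguments are lists of equal length, an entry for each row: "grip": the gripper's target within -1 to 1 (fully open at 1, half-way at 0, shut at -1); "slide": the shift along the tool's x, y, z in mm, a list of three; "twist": the turn, a rotation vector about the tool's x, y, z in rad, a list of three. In form: {"grip": [grip, ...], "slide": [[dx, dy, dz], ...], "twist": [[wx, wy, wz], ...]}. A call has 1 to 12 rows; each row shifts and turns the pose as measured when the row begins, along the tool's axes as they then stand; what a row does not reach is not made up. A row lasts 1/10 s, in which the tool goes at most 50 mm and 8.59 degrees, less where a joint would pass 70% of its speed; a pose out of reach is approached as far as the arm can. A call is refused whole if a number of a shift passes 50 or a number of a turn 0.15, either way. A call with a gripper value outside its range is refused whole. The fingers move at their own pace and stop on an object; the grip force is fixed at half the most. Time passes only in rows, so rows that do not move let the fingers close. It gives the time, the measured TCP pose, the force and the opening at its end, in the units of the state.
- bot.read_state(): the state, without advancing time (a new reading comes with each control period).
- bot.capture(name): name is "side" or "top" or "wrist"; returns a dict with "color" (480x640x3 uint8, red, green, blue), "depth" (480x640 float32, m along the optical axis (not along the pixel's ray), 0 where there is no reading), "fx", "fy", "cx", "cy" (pixels), "k1" (the pictures are not rectified: a ray, as slopes to the right and down, at radius r is drawn at 1 + k1 r^2 times it, then the intrinsics apply), "position" and "rotation" of the camera in the world; the wrist camera has in their place "T_tool_cam" (4x4, takes a point from camera to tool coordinates, whose origin is the TCP and whose axes are the flange's). Camera axes: x right, y up, looking along -z (the intrinsics and any distortion apply to the point x, -y, -z); pixel columns grow to the right and rows downward; lengths in m; the calibration is good to about 2 mm. A picture is of the moment at which its call begins: read the wrist's pose just before it.
- bot.hand_in(): hands the job in, once; it reports no verdict.
The state is a dict: "time_s": time; "joint_positions": joint angles; "qvel": joint speeds; "tau": joint torques, N m; "position": TCP position; "tcp_rot": TCP orientation; "force": force on the tool from outside, world axes, zero at the start; "moment": the same for the moment, N m; "opening": opening from 0.0 (shut) to 1.0 (fully open).
Only numpy, scipy, OpenCV 4.12 (cv2) and the standard library are available. Lean on these libraries where they do the work, as an engineer would, in place of code of your own. Each camera call takes 0.05 s, during which the arm holds its last target.

## Task

The glass roundel in the lidded case has to be inspected from its back. Pinch the case at its grip end with lid and base held together, turn it over so that the orange lid faces down, and set it down gently on the middle of the sloping light box, fully down on its ledge and flat on the panel with the lid still closed. Then let go, turn the dimmer knob until its white pointer is at the red mark, and leave the bottle, the foil roll and the solder spool where they are.

Things in the scene. Friction and masses are not known exactly. Their poses are not given: they have to be found in the camera images.
- case (a point): Centre of the closed case, 125 x 96 x 28 mm (orange lid 12 mm on blue base 16 mm); moves with the base. Axes: x along the 125 mm, from the grip end (-62.5) to the foot (+62.5, on the ledge); y across the 96 mm; z from base to lid. Starts lid up on the wooden rest at 55 degrees: x down the slope, away from the robot. Grip end, x -62.5 to -19.5, is solid and plain; its top 47 mm overhang the rest.
- lid (a point): Centre of the loose orange lid (12 mm thick); axes as for the case, z out of its outer face. It is held only by its weight and a 3 mm deep locating lip with 2 mm play. Lid about 100 g, base 150 g, roundel 40 g. With fingers pointing down the slope (35 degrees from straight down), lid and base can be pinched across the 28 mm thickness at the overhanging grip end.
- base_foot (a point): Point on the base at the seam with the lid, at the foot, 57.5 mm in +x from the case centre, 2 mm in +z.
- lid_foot (a point): Point on the lid that coincides with base_foot when the case is closed (within 2 mm of play).
- roundel: Green glass disc with amber petals, 58 mm across and 6 mm thick, loose in the closed case; origin at the centre of its underside. Not to be handled on its own.
- rest: Wooden rest on which the case starts, fixed to the bench; origin at the centre of its underside. Its slope is 112 mm wide, 78 mm long, 55 degrees steep, falling towards its +x (away from the robot at zero yaw); inner corner of slope and ledge at x 45, z 36 mm; the ledge is 35 mm deep, square to the slope. Nothing is behind the overhanging grip end of the case.
- lightbox: Sloping light box, fixed; origin at the centre of its underside, x away from the robot at zero yaw. White panel 150 mm wide with the same 55 degree slope, 78 mm length and 35 mm ledge as the rest, inner corner at x 45, z 36 mm. Dimmer housing (85 x 85 x 40 mm high) at its -y side, centred at x 10, y -125 mm.
- seat (a point): Point on the light box's panel surface, in the middle of its width, 62.5 mm up the slope from the ledge. Axes: x down the slope (away from the robot), y across, z out of the panel. When the case is properly set its centre is 14 mm out along this z, its x is along this x and its z is opposite to this z.
- dimmer (a joint): Angle of the dimmer knob, clockwise from above, 0 to 2.5 rad; turns stiffly (about 0.03 N m) and stays where left; at 0 its pointer points along the light box's +x.
- mark (a joint): Angle of the red mark on the black ring round the knob, same zero and sense as the dimmer. Only a flat setting ring 2 mm thick, 66 mm across, on the housing, not to be turned. The knob starts short of the mark (less than 1.6 rad).
- dimmer_grip (a point): On the knob's vertical axis, half-way up its grip bar, 65 mm above the bench. The bar is 40 mm long, 12 mm wide and 26 mm high, its long side pointing along the pointer (the x axis of this point), over a round skirt 44 mm across.
- dimmer_pointer (a point): Point 30 mm from the knob's axis in the direction of its white pointer.
- mark_tip (a point): Point 30 mm from the knob's axis in the middle of the red mark.
- oil: Bystander: amber bottle, 44 mm across and 100 mm high, beyond the rest and light box. Origin under it.
- tape: Bystander: roll of copper foil, 80 mm across, 22 mm high, lying flat beyond the light box or rest. Origin under it.
- solder: Bystander: spool of solder, 56 mm across and 44 mm high, standing about 120 mm to the -y side of the rest. Origin under it.
There are look-alikes about, which are no part of the job. Of the things shaped like the part that bears lid, the orange one is meant. Of the things shaped like the part that bears case, the blue one is meant.

How it is judged (in metres and radians):
On the way, in this order (a step that is already met when the one before it is completed fails the run):
1. the case is held by lid and base together, turned over so that the lid faces down, still closed (angle between case's own z axis and vertical above 2 rad and contact force between the fingers and case_base above 0.5 N and contact force between the fingers and case_lid above 0.5 N and distance between base_foot and lid_foot below 0.007 m), for 0.2 s.
2. the case rests lid down on the light box's panel and ledge, let go (distance between case and seat below 0.03 m and z of case in the frame of seat below 0.019 m and x of case in the frame of seat above -0.006 m and angle between the z axis of case and the z axis of seat, either way round below 0.12 rad and angle between case's own z axis and vertical above 2 rad and contact force between the fingers and case_base below 0.1 N and contact force between the fingers and case_lid below 0.1 N and linear speed of case_base below 0.02 m/s), for 0.2 s.
3. the dimmer's pointer is at the red mark (horizontal distance between dimmer_pointer and mark_tip below 0.0045 m), for 0.2 s.
At the end, for the whole second after the job is handed in: The closed case (lid on within 6 mm, roundel inside) rests lid down on the light box: flat within 7 degrees, on the panel within 5 mm and the ledge within 6 mm, within 26 mm of the middle; the pointer is within 8.5 degrees of the red mark (distance between case and seat below 0.03 m and z of case in the frame of seat below 0.019 m and x of case in the frame of seat above -0.006 m and angle between the z axis of case and the z axis of seat, either way round below 0.12 rad and angle between case's own z axis and vertical above 2 rad and distance between base_foot and lid_foot below 0.006 m and distance between roundel and case below 0.035 m and linear speed of each of case_base, case_lid below 0.02 m/s and horizontal distance between dimmer_pointer and mark_tip below 0.0045 m); the robot touches nothing.
It fails at once if the lid comes off or gapes from the base by more than 10 mm at the foot (distance between base_foot and lid_foot above 0.01 m).
It fails at once if the case is dropped or thrown (falls faster than 0.4 m/s while not held) (contact force between the fingers and case_base below 0.05 N and contact force between the fingers and case_lid below 0.05 N and linear speed of case_base above 0.4 m/s).
It fails at once if the bottle, foil roll or spool is pushed more than 30 mm (distance of any of oil, tape, solder from where it was at the start of the episode above 0.03 m).
It fails at once if the red mark is turned (distance of mark_tip from where it was at the start of the episode above 0.004 m).
It also fails if it takes over 58 s, if anything falls off the work surface, if the arm or the gripper's body presses on something with over 40 N, if the wrist force passes 120 N, or if a joint passes its speed limit or range.

## Working session

There is one attempt and no reset: what is moved stays moved. The work goes in short steps, Python scripts to look and compute and a tool call to move; the robot and the scene stay as the last step left them, time stands still between calls to the robot, and variables do not carry over. Pictures are saved under pics/ and viewed, and the job is handed in when it is done.

Besides the shell and the picture viewer there is one more tool, called as name(argument=value, ...) on one line, values as JSON. carry_out: Moves the arm, as the interface text tells. Its arguments: {"type":"object","properties":{"grip":{"type":"array"},"slide":{"type":"array"},"twist":{"type":"array"}},"required":["grip","slide","twist"]}

```bash
ls; mkdir -p pics; python3 - <<'E'
from rig import bot
import cv2
print(bot.read_state())
for n in ("side","top","wrist"):
    c=bot.capture(n)
    cv2.imwrite(f"pics/{n}0.png",c["color"][:,:,::-1])
    print(n,{k:v for k,v in c.items() if k not in("color","depth")})
E
```

```text
pics
{'time_s': 0.0, 'joint_positions': array([-7.74928668e+01,  3.02777681e+01,  8.21555341e+01, -2.83096395e-03,
        6.76891169e+01, -1.02273830e+01]), 'qvel': array([-0.08725266, -0.00639254, -0.01507971, -0.03610636, -0.02349743,
       -0.04595708]), 'tau': array([-1.01734436e-04, -4.40047181e+01, -1.76591009e+01,  6.30972558e-02,
        5.82060940e-02, -1.68246243e-04]), 'position': array([ 0.24138021, -0.57566676,  0.19828926]), 'tcp_rot': array([[ 9.22298260e-01,  3.86478539e-01, -5.07333683e-04],
       [ 3.86478728e-01, -9.22295985e-01,  2.07601149e-03],
       [ 3.34422068e-04, -2.11077546e-03, -9.99997716e-01]]), 'force': array([0.02309999, 0.04827718, 0.05257631]), 'moment': array([-0.01293924, -0.03885614, -0.0055025 ]), 'opening': 0.997873220541314}
side {'fx': 594.2224413428997, 'fy': 594.2224413428997, 'cx': 315.61281242894364, 'cy': 229.19327917075555, 'k1': -0.14150186667787665, 'position': array([0.17548245, 0.68654185, 0.9139873 ]), 'rotation': array([[-0.87853412,  0.32935796, -0.34597853],
       [-0.47764534, -0.61437715,  0.62800927],
       [-0.00572145
[... 174 characters left out ...]
on': array([ 0.42961169, -0.06014978,  1.04554916]), 'rotation': array([[-0.02596093,  0.98705805, -0.15824805],
       [-0.99935798, -0.02953576, -0.02027985],
       [-0.02469136,  0.15761997,  0.98719111]])}
wrist {'fx': 419.265355241724, 'fy': 419.265355241724, 'cx': 316.41002556177403, 'cy': 238.9627515441546, 'k1': -0.06666004269045661, 'T_tool_cam': array([[-8.84055010e-04,  9.63048968e-01,  2.69324904e-01,
         7.39442502e-02],
       [ 9.99998982e-01,  1.15307878e-03, -8.40684305e-04,
        -1.04887460e-03],
       [-1.12017298e-03,  2.69323887e-01, -9.63049007e-01,
        -1.86106756e-01],
       [ 0.00000000e+00,  0.00000000e+00,  0.00000000e+00,
         1.00000000e+00]])}
```

View pics/top0.png

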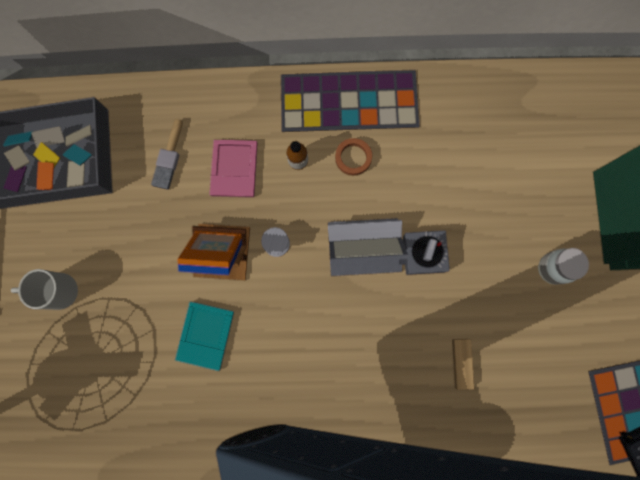

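View pics/side0.png

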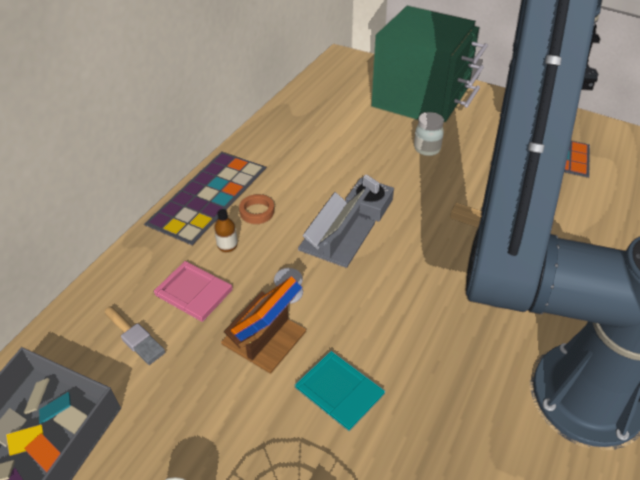

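View pics/wrist0.png

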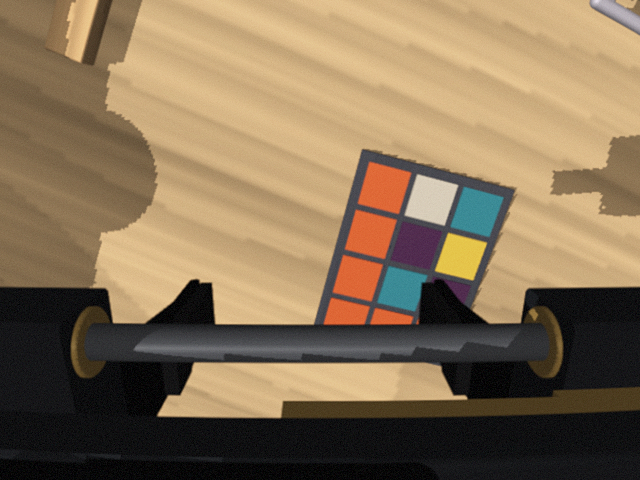

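```bash
cat > h.py <<'E'
import numpy as np, cv2
from rig import bot
def T_of(c,st=None):
    if "position" in c: 
        return np.array(c["rotation"]),np.array(c["position"])
    R=np.array(st["tcp_rot"]);p=np.array(st["position"]);T=c["T_tool_cam"]
    return R@T[:3,:3],R@T[:3,3]+p
def rays(c,uv):
    K=np.array([[c["fx"],0,c["cx"]],[0,c["fy"],c["cy"]],[0,0,1]])
    n=cv2.undistortPoints(np.asarray(uv,float).reshape(-1,1,2),K,np.array([c["k1"],0,0,0.]))[:,0]
    return np.c_[n[:,0],-n[:,1],-np.ones(len(n))]
def cloud(c,st=None):
    R,p=T_of(c,st)
    v,u=np.mgrid[0:480,0:640]
    d=rays(c,np.c_[u.ravel(),v.ravel()])
    P=(d*c["depth"].reshape(-1,1))@R.T+p
    P[c["depth"].ravel()==0]=np.nan
    return P.reshape(480,640,3)
def onplane(c,uv,z,st=None):
    R,p=T_of(c,st); d=rays(c,uv)@R.T
    return p+d*((z-p[2])/d[:,2])[:,None]
def proj(c,P,st=None):
    R,p=T_of(c,st); q=(np.atleast_2d(P)-p)@R; n=np.c_[q[:,0]/-q[:,2],-q[:,1]/-q[:,2]]
    r2=(n**2).sum(1,keepdims=True); n=n*(1+c["k1"]*r2)
    return n*c["fx"]+[c["cx"],c["cy"]]
def plane(P):
    P=P[np.isfinite(P).all(1)]
    for _ in range(4):
        m=np.median(P,0) if _==0 else P.mean(0)
        n=np.linalg.svd(P-m,full_matrices=False)[2][2]
        r=(P-m)@n
        P=P[abs(r)<max(2.0*r.std(),0.0015)]
    n=n*np.sign(n[2]); return m,n,r.std(),len(P)
E
python3 - <<'E'
from h import *
cs={n:bot.capture(n) for n in("top","side")}
import pickle;pickle.dump(cs,open("c0.pkl","wb"))
for n,c in cs.items():
    P=cloud(c); hsv=cv2.cvtColor(c["color"],cv2.COLOR_RGB2HSV)
    x0,x1,y0,y1=(170,460,215,290) if n=="top" else (215,400,170,375)
    im=cv2.resize(c["color"][y0:y1,x0:x1],None,fx=2.7 if n=="top" else 2.8,fy=2.7 if n=="top" else 2.8,interpolation=cv2.INTER_CUBIC)
    cv2.imwrite(f"pics/{n}z.png",im[:,:,::-1])
    tab=P[300:330,290:360].reshape(-1,3); 
    print(n,"table z",np.nanmedian(P[...,2][60:400,100:560]))
    H,S,V=cv2.split(hsv)
    for name,m in (("orange",(H<16)&(S>180)&(V>90)),("blue",(H>105)&(H<128)&(S>150))):
        k=np.zeros_like(m)
        if n=="top":k[215:290,170:255]=1
        else:k[260:360,215:310]=1
        m=m&k
        pl=plane(P[m]); Q=P[m]
        print(name,m.sum(),"c",pl[0].round(4),"n",pl[1].round(3),"rms",pl[2],pl[3],"tilt",np.degrees(np.arccos(pl[1][2])),"yaw",np.degrees(np.arctan2(pl[1][1],pl[1][0])),np.nanmin(Q,0),np.nanmax(Q,0))
E
```

```text
top table z -0.0003135308391120084
orange 439 c [0.5594 0.1643 0.1234] n [ 0.808 -0.08   0.583] rms 0.0013217275217520129 331 tilt 54.33864702492739 yaw -5.676341283325818 [0.52846526 0.11496644 0.05096015] [0.61268353 0.21209296 0.15591062]
blue 292 c [0.5276 0.1605 0.1368] n [ 0.817 -0.076  0.571] rms 0.0028937306808691833 278 tilt 55.15540126187706 yaw -5.314251443263722 [0.51620616 0.11461267 0.04967309] [0.58584925 0.21284014 0.14903147]
side table z 6.549701767222249e-06
orange 729 c [0.5601 0.1798 0.122 ] n [ 0.806 -0.055  0.589] rms 0.002687301976818593 625 tilt 53.88258605721603 yaw -3.9115360368028997 [0.5272547  0.11124516 0.0428287 ] [0.6157943  0.21769373 0.15602967]
blue 604 c [0.5384 0.1878 0.1238] n [ 0.819 -0.081  0.568] rms 0.0036495747513418156 601 tilt 55.365898792339195 yaw -5.6165541232146845 [0.51486628 0.12307596 0.03806467] [0.60268274 0.21821224 0.14845538]
```

```bash
sleep 1
```

```text
(no output)
```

View pics/topz.png

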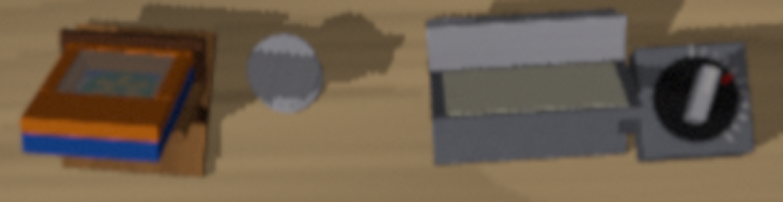

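View pics/sidez.png

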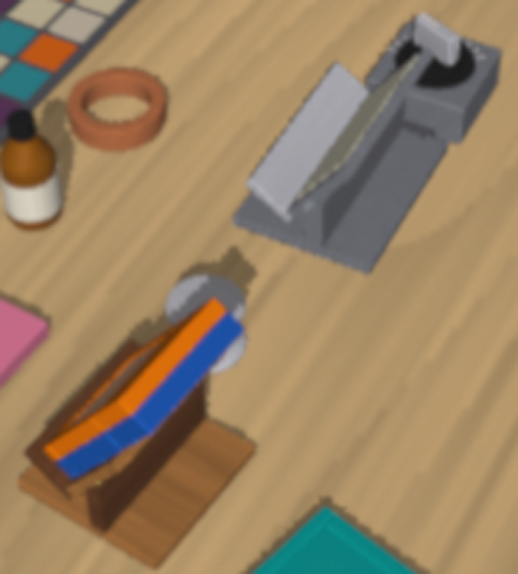

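```bash
python3 - <<'E'
from h import *
import pickle
cs=pickle.load(open("c0.pkl","rb"))
# rest yaw estimate: combine
def frame(yaw):
    y=np.radians(yaw);c,s=np.cos(y),np.sin(y);Rz=np.array([[c,-s,0],[s,c,0],[0,0,1]])
    a=np.radians(55)
    x=np.array([np.cos(a),0,-np.sin(a)]);z=np.array([np.sin(a),0,np.cos(a)])
    return Rz@np.c_[x,[0,1,0],z]
# corners of lid in the top view via orange mask contour
for n,c in cs.items():
    P=cloud(c);H,S,V=cv2.split(cv2.cvtColor(c["color"],cv2.COLOR_RGB2HSV))
    k=np.zeros((480,640),bool)
    if n=="top":k[215:290,170:255]=1
    else:k[260:360,215:310]=1
    m=(((H<14)|(H>175))&(S>190)&(V>110)&k)
    b=(H>105)&(H<128)&(S>150)&k
    F=frame(-5.4)
    Q=P[m]@F; print(n,"lid outer coords pct x,y,z",*[np.nanpercentile(Q[:,i],[1,3,50,97,99]).round(4) for i in range(3)])
    Q=P[b]@F; print(n,"base",*[np.nanpercentile(Q[:,i],[1,3,50,97,99]).round(4) for i in range(3)])
    # bench objects
    if n=="top":
        Z=P[...,2]
        # lightbox region
        for nm,(x0,x1,y0,y1) in {"panel":(338,400,242,255),"ledge":(333,398,224,236),"housing":(408,445,236,270),"restledge":(195,245,226,230)}.items():
            pl=plane(P[y0:y1,x0:x1].reshape(-1,3)); print(nm,pl[0].round(4),pl[1].round(3),pl[2].round(4),pl[3],"tilt",np.degrees(np.arccos(pl[1][2])).round(1),"yaw",np.degrees(np.arctan2(pl[1][1],pl[1][0])).round(1))
E
```

```text
top lid outer coords pct x,y,z [0.1715 0.1717 0.2856 0.2936 0.2944] [0.1689 0.1695 0.2073 0.2584 0.2612] [0.5061 0.5062 0.5145 0.5165 0.517 ]
top base [0.1705 0.1707 0.1737 0.2538 0.2747] [0.1685 0.1685 0.2086 0.2586 0.2602] [0.4901 0.4912 0.4965 0.5018 0.5026]
panel [ 0.5652 -0.1448  0.0701] [0.821 0.022 0.57 ] 0.0007 761 tilt 55.3 yaw 1.6
ledge [ 0.6065 -0.1419  0.0468] [-0.605 -0.014  0.796] 0.0013 672 tilt 37.2 yaw -178.7
housing [ 0.5552 -0.2624  0.0413] [-0.012  0.012  1.   ] 0.0037 900 tilt 1.0 yaw 135.9
restledge [0.6234 0.1575 0.0324] [ 0.965 -0.071  0.251] 0.0011 157 tilt 75.5 yaw -4.2
side lid outer coords pct x,y,z [0.1721 0.1725 0.2767 0.2974 0.2984] [0.1733 0.1746 0.2085 0.2663 0.2667] [0.5054 0.5054 0.5152 0.5169 0.517 ]
side base [0.1703 0.171  0.1749 0.2834 0.2902] [0.1736 0.1767 0.2489 0.2669 0.2674] [0.4892 0.4897 0.4957 0.5015 0.5019]
```

```bash
python3 - <<'E'
from h import *
import pickle
cs=pickle.load(open("c0.pkl","rb"))
yaw=np.radians(1.5);c_,s_=np.cos(yaw),np.sin(yaw);Rz=np.array([[c_,-s_,0],[s_,c_,0],[0,0,1]])
for n,c in cs.items():
    P=cloud(c)@Rz  # lightbox-aligned coords
    Q=P.reshape(-1,3); ok=(Q[:,1]>-0.30)&(Q[:,1]<-0.03)&(Q[:,0]>.45)&(Q[:,0]<.68)&(Q[:,2]>.012)
    Q=Q[ok]
    a=np.radians(55)
    corner=np.array([.045,.036])
    # panel distance
    for x0 in [0.541]:
        d=(Q[:,0]-x0-.045)*np.sin(a)+(Q[:,2]-.036)*np.cos(a)
        s=(Q[:,0]-x0-.045)*np.cos(a)-(Q[:,2]-.036)*np.sin(a)  # down slope coordinate from corner (neg up)
        pan=(s<-.012)&(s>-.07)&(abs(d)<.006)&(Q[:,1]>-.235)
        print(n,"panel d med",np.median(d[pan]),pan.sum(),"y pct",np.percentile(Q[pan,1],[.5,2,98,99.5]),"s min",s[(abs(d)<.006)&(Q[:,1]>-.23)].min())
        led=(d>.006)&(d<.032)&(abs(s)<.012)
        print("ledge s med",np.median(s[led]),led.sum(),"y",np.percentile(Q[led,1],[.5,2,98,99.5]))
    # housing top
    h=(abs(Q[:,2]-.041)<.004)&(Q[:,1]<-.2)&(Q[:,0]<.62)
    print("housing y",np.percentile(Q[h,1],[1,3,97,99]),"x",np.percentile(Q[h,0],[1,3,97,99]),"z",np.median(Q[h,2]))
    bar=(Q[:,2]>.070)&(Q[:,1]<-.22)
    R=Q[bar]
    if len(R)>5:
        R=R@Rz.T; m=(R[:,:2].min(0)+R[:,:2].max(0))/2; cen=R[:,:2].mean(0)
        u,sv,vt=np.linalg.svd(R[:,:2]-cen,full_matrices=False); print("bar",len(R),cen,m,np.median(R[:,2]),"dir",vt[0],np.degrees(np.arctan2(vt[0][1],vt[0][0])),np.ptp((R[:,:2]-cen)@vt.T,axis=0))
    # red mark
    H,S,V=cv2.split(cv2.cvtColor(c["color"],cv2.COLOR_RGB2HSV))
    m=((H<8)|(H>172))&(S>150)&(V>80); k=np.zeros((480,640),bool)
    if n=="top":k[232:272,410:450]=1
    else:k[175:215,345:400]=1
    m&=k
    if m.any():
        v,u=np.nonzero(m);print("red px",len(u),u.mean(),v.mean(),"world",onplane(c,[[u.mean(),v.mean()]],.042), "depth",np.nanmean(cloud(c)[m],0))
    # solder etc.
im=cs["top"]["color"][230:275,405:455];cv2.imwrite("pics/knob.png",cv2.resize(im,None,fx=12,fy=12,interpolation=cv2.INTER_CUBIC)[:,:,::-1])
E
```

```text
top panel d med -0.000841195286436698 1002 y pct [-0.23088652 -0.22875002 -0.08428417 -0.08220979] s min -0.08105274433756932
ledge s med 0.0006535916629705194 858 y [-0.28697125 -0.24021032 -0.08407823 -0.08168626]
housing y [-0.29911739 -0.29722379 -0.20744001 -0.20214062] x [0.50908466 0.51067158 0.59737179 0.60076895] z 0.04022927345972638
bar 205 [ 0.55547557 -0.24723104] [ 0.55794195 -0.24162703] 0.07767312494090495 dir [-0.14789408  0.98900321] 98.50490483958082 [0.07571153 0.03745283]
side panel d med -0.0002344096388104738 326 y pct [-0.22837513 -0.22378462 -0.07742524 -0.07656002] s min -0.08112531945105907
ledge s med 0.0015420394030000381 668 y [-0.28380428 -0.22830321 -0.07906321 -0.0777762 ]
housing y [-0.2994906  -0.29659086 -0.20575339 -0.20146855] x [0.50968687 0.51097462 0.59836242 0.60199987] z 0.0400244878587126
bar 110 [ 0.55609286 -0.25459967] [ 0.5582361  -0.24043089] 0.07670170791035419 dir [-0.40734059  0.91327633] 114.0378837403841 [0.07649814 0.041254  ]
```

View pics/knob.png

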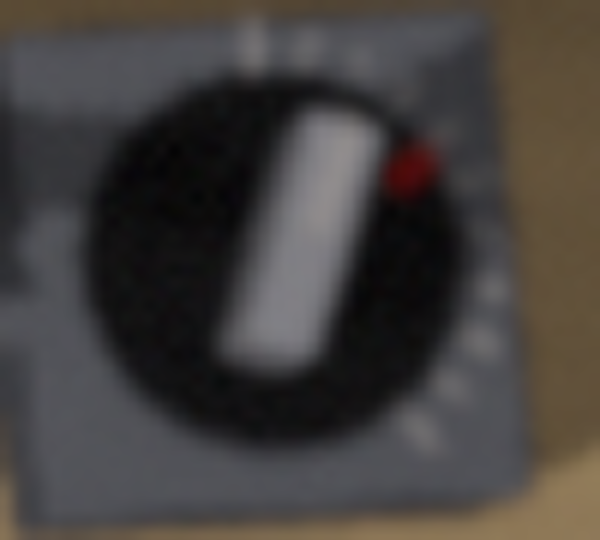

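carry_out(grip=[1,1,1,1,1,1,1,1,1,1,1,1], slide=[[20,-10,-30],[32,-20,-20],[34,-20,-10],[34,-22,-10],[34,-22,-10],[34,-22,-10],[34,-22,-10],[34,-22,-10],[34,-22,-10],[34,-22,-10],[34,-22,-5],[28,-22,0]], twist=[[0,0,0],[0,0,0],[0,0,0],[0,0,0],[0,0,0],[0,0,0],[0,0,0],[0,0,0],[0,0,0],[0,0,0],[0,0,0],[0,0,0]])

```text
time_s: 1.45
position: [0.5098, -0.1896, 0.3384]
tcp_rot: [[0.927, 0.376, 0.003], [0.376, -0.927, 0.002], [0.003, -0.0, -1.0]]
force: [-0.0, -0.1, -0.2]
opening: 0.997
```

```bash
cat >> h.py <<'E'
import json
def shot(tag,show=True):
    st=bot.read_state(); c=bot.capture("wrist")
    cv2.imwrite(f"pics/{tag}.png",c["color"][:,:,::-1])
    with open("states.jsonl","a") as f: f.write(json.dumps({k:np.asarray(v).tolist() for k,v in st.items()})+"\n")
    import pickle; pickle.dump((st,c),open(tag+".pkl","wb"))
    if show: print("t",st["time_s"],"p",st["position"].round(4),"j",st["joint_positions"].round(2),"F",st["force"].round(1),"op",round(st["opening"],3));print(st["tcp_rot"].round(3))
    return st,c
E
python3 -c "
from h import *
shot('w1')"
```

```text
t 1.45 p [ 0.5098 -0.1896  0.3384] j [-32.27  15.99  82.76   0.16  81.17  35.6 ] F [-0.  -0.1 -0.2] op 0.997
[[ 0.927  0.376  0.003]
 [ 0.376 -0.927  0.002]
 [ 0.003 -0.    -1.   ]]
```

View pics/w1.png

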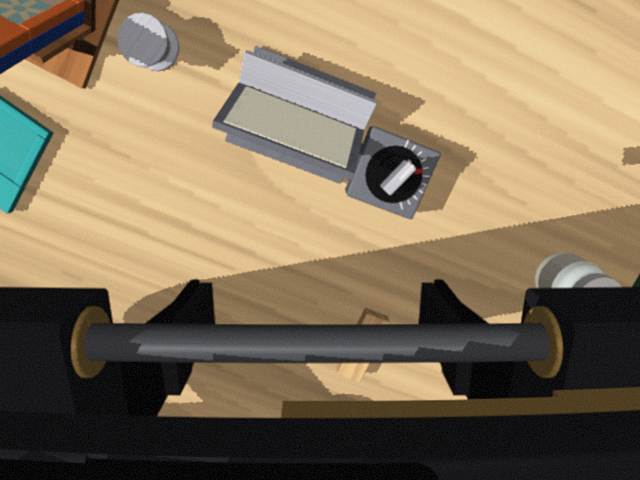

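```bash
cat > lb.py <<'E'
from h import *
import pickle,sys
def ana(st,c,yawd,x0):
    yaw=np.radians(yawd);c_,s_=np.cos(yaw),np.sin(yaw);Rz=np.array([[c_,-s_,0],[s_,c_,0],[0,0,1]])
    P0=cloud(c,st); Q=(P0@Rz).reshape(-1,3)
    ok=(Q[:,1]>-0.37)&(Q[:,1]<-0.03)&(Q[:,0]>.45)&(Q[:,0]<.68)&(Q[:,2]>.004)
    Q=Q[ok]; a=np.radians(55)
    d=(Q[:,0]-x0-.045)*np.sin(a)+(Q[:,2]-.036)*np.cos(a)
    s=(Q[:,0]-x0-.045)*np.cos(a)-(Q[:,2]-.036)*np.sin(a)
    pan=(s<-.012)&(s>-.07)&(abs(d)<.006)&(Q[:,1]>-.235)
    pl=plane(Q[pan]@Rz.T); print("panel n",pl[1].round(4),"tilt",np.degrees(np.arccos(pl[1][2])).round(2),"yaw",np.degrees(np.arctan2(pl[1][1],pl[1][0])).round(2),pl[2])
    print("panel d med",np.median(d[pan]),pan.sum(),"y pct",np.percentile(Q[pan,1],[.5,2,98,99.5]),"s min",s[(abs(d)<.006)&(Q[:,1]>-.23)].min())
    led=(d>.006)&(d<.032)&(abs(s)<.012)&(Q[:,1]>-.235)
    pl=plane(Q[led]@Rz.T); print("ledge n",pl[1].round(4),"yaw",np.degrees(np.arctan2(-pl[1][1],-pl[1][0])).round(2))
    print("ledge s med",np.median(s[led]),led.sum(),"y",np.percentile(Q[led,1],[.5,2,98,99.5]))
    h=(abs(Q[:,2]-.041)<.004)&(Q[:,1]<-.238)&(Q[:,0]<.62)
    hp=(Q[h]@Rz.T)[:,:2].astype(np.float32); print("housing rect",cv2.minAreaRect(hp*1000),"z",np.median(Q[h,2]))
    bar=(Q[:,2]>.070)&(Q[:,1]<-.245); R=(Q[bar]@Rz.T)
    print("bar rect",len(R),cv2.minAreaRect((R[:,:2]*1000).astype(np.float32)),np.median(R[:,2]))
    H,S,V=cv2.split(cv2.cvtColor(c["color"],cv2.COLOR_RGB2HSV))
    m=((H<8)|(H>172))&(S>150)&(V>80)
    inb=(abs(P0[...,2]-.042)<.006)&(np.hypot(P0[...,0]-.55,P0[...,1]+.275)<.06)
    m&=inb
    if m.any():
        v,u=np.nonzero(m);print("red px",len(u),u.mean(),v.mean(),"world",onplane(c,[[u.mean(),v.mean()]],.042,st))
    z=P0[...,2]; 
    tb=abs(z)<.02; print("table z",np.nanmedian(z[tb]))
if __name__=="__main__":
    for t in sys.argv[1:]:
        ana(*pickle.load(open(t+".pkl","rb")),1.5,.541)
E
python3 lb.py w1
```

```text
panel n [0.8176 0.0223 0.5753] tilt 54.88 yaw 1.56 0.0005745124731959156
panel d med 0.0006389253877928363 4765 y pct [-0.22876557 -0.22635413 -0.08229341 -0.08009665] s min -0.08015742949110297
ledge n [-0.5796 -0.0167  0.8148] yaw 1.65
ledge s med -0.0002480505602190392 2903 y [-0.22821907 -0.22576711 -0.0823972  -0.0801889 ]
housing rect ((558.6253051757812, -265.54913330078125), (85.59415435791016, 84.1741714477539), 1.5150375366210938) z 0.041305896904430484
bar rect 5893 ((547.6159057617188, -253.56796264648438), (60.7041015625, 45.62723922729492), 1.5033355951309204) 0.4451621744342835
red px 30 418.3333333333333 170.86666666666667 world [[ 0.57316501 -0.28962386  0.042     ]]
table z 0.0007334706547861836
```

```bash
cat >> h.py <<'E'
from scipy.spatial.transform import Rotation as Ro
def Fr(yaw,flip=False,phi=0):
    y=np.radians(yaw);c,s=np.cos(y),np.sin(y);Rz=np.array([[c,-s,0],[s,c,0],[0,0,1]])
    a=np.radians(55)
    x=np.array([np.cos(a),0,-np.sin(a)]);z=np.array([np.sin(a),0,np.cos(a)])
    return Rz@np.c_[x,[0,1,0],z]
def rows(p1,R1,n,p0=None,R0=None,st=None,nd=0):
    st=st or bot.read_state()
    p0=st["position"] if p0 is None else p0; R0=st["tcp_rot"] if R0 is None else R0
    p0=np.array(p0);R0=Ro.from_matrix(R0).as_matrix();R1=Ro.from_matrix(R1).as_matrix()
    w=Ro.from_matrix(R0.T@R1).as_rotvec()
    sl=[];R=R0
    for i in range(n):
        sl.append((R.T@((p1-p0)/n)*1000).round(nd).tolist()); R=R@Ro.from_rotvec(w/n).as_matrix()
    print("slide",sl);print("twist each",(w/n).round(4).tolist(),"angle/row deg",np.degrees(np.linalg.norm(w)/n).round(2),"mm/row",(np.linalg.norm(p1-p0)/n*1000).round(1))
F0=Fr(-5.5); CASE=Fr(-5.4)@np.array([.2335,.2175,.503])
# tool R with y=+case z, z=case x, x=case y
def toolR(F,sgn=1): return np.c_[sgn*F[:,1],sgn*F[:,2],F[:,0]]
E
python3 - <<'E'
from h import *
print("case c",CASE.round(4))
end=CASE-.0625*F0[:,0];print("end",end.round(4))
R1=toolR(F0);p1=end-.13*F0[:,0];print(p1)
rows(p1,R1,12)
E
```

```text
case c [0.564  0.1652 0.0972]
end [0.5283 0.1686 0.1484]
[0.45410399 0.17573768 0.25492371]
slide [[7.0, -30.0, 7.0], [9.0, -29.0, 6.0], [12.0, -28.0, 5.0], [14.0, -28.0, 4.0], [16.0, -26.0, 3.0], [18.0, -25.0, 2.0], [21.0, -23.0, 2.0], [22.0, -22.0, 1.0], [24.0, -20.0, 1.0], [26.0, -17.0, 1.0], [27.0, -15.0, 1.0], [28.0, -13.0, 1.0]]
twist each [-0.0458, 0.0269, -0.0877] angle/row deg 5.87 mm/row 31.2
```

carry_out(grip=[1,1,1,1,1,1,1,1,1,1,1,1], slide=[[7,-30,7],[9,-29,6],[12,-28,5],[14,-28,4],[16,-26,3],[18,-25,2],[21,-23,2],[22,-22,1],[24,-20,1],[26,-17,1],[27,-15,1],[28,-13,1]], twist=[[-0.046,0.027,-0.088],[-0.046,0.027,-0.088],[-0.046,0.027,-0.088],[-0.046,0.027,-0.088],[-0.046,0.027,-0.088],[-0.046,0.027,-0.088],[-0.046,0.027,-0.088],[-0.046,0.027,-0.088],[-0.046,0.027,-0.088],[-0.046,0.027,-0.088],[-0.046,0.027,-0.088],[-0.046,0.027,-0.088]])

```text
time_s: 2.7
position: [0.4467, 0.1797, 0.252]
tcp_rot: [[0.059, 0.801, 0.596], [0.998, -0.04, -0.046], [-0.013, 0.597, -0.802]]
force: [0.9, -1.0, 0.2]
opening: 1.002
```

```bash
python3 -c "
from h import *
shot('w2')
end=CASE-.0625*F0[:,0]
rows(end-.13*F0[:,0],toolR(F0),3)"
```

```text
t 2.7 p [0.4467 0.1797 0.252 ] j [ 17.34   7.3  123.35 -41.81  19.36  56.65] F [ 0.9 -1.   0.2] op 1.002
[[ 0.059  0.801  0.596]
 [ 0.998 -0.04  -0.046]
 [-0.013  0.597 -0.802]]
slide [[-2.0, 4.0, 1.0], [-2.0, 4.0, 1.0], [-2.0, 4.0, 1.0]]
twist each [0.009, -0.0044, 0.0145] angle/row deg 1.01 mm/row 4.2
```

View pics/w2.png

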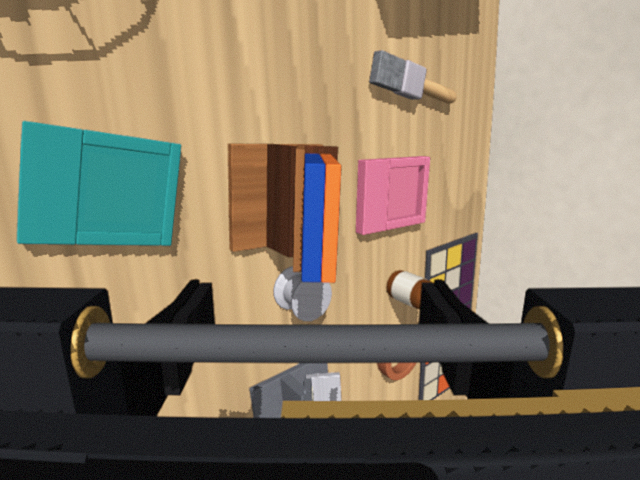

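```bash
python3 - <<'E'
from h import *
import itertools
S=[json.loads(l) for l in open("states.jsonl")]
st0=dict(joint_positions=[-77.4929,30.2778,82.1555,-.0028,67.6891,-10.2274],position=[.24138,-.575667,.198289],tcp_rot=[[.9222983,.3864785,-.000507],[.3864787,-.9222960,.002076],[.000334,-.0021108,-.9999977]])
S=[st0]+S
def rot(j,s4,s6):
    return Ro.from_euler('Z',j[0],True)*Ro.from_euler('Y',j[1]+j[2],True)*Ro.from_euler('Z',s4*j[3],True)*Ro.from_euler('Y',j[4],True)*Ro.from_euler('Z',s6*j[5],True)
for s4,s6 in itertools.product((1,-1),(1,-1)):
    C=[(rot(s["joint_positions"],s4,s6).inv()*Ro.from_matrix(s["tcp_rot"])) for s in S]
    print(s4,s6,[c.as_rotvec(True).round(1).tolist() for c in C])
E
```

```text
1 1 [[0.0, -0.0, 90.0], [-0.0, 0.0, 90.0], [-0.0, -0.0, 90.0]]
1 -1 [[0.0, -0.0, 69.5], [-0.0, 0.0, 161.2], [0.0, 0.0, -156.7]]
-1 1 [[0.0, -0.0, 90.0], [-0.1, 0.3, 90.0], [-5.2, -25.0, 9.5]]
-1 -1 [[0.0, -0.0, 69.5], [-0.3, 0.3, 161.2], [22.0, -22.0, 120.6]]
```

```bash
cat > kin.py <<'E'
from h import *
from scipy.optimize import least_squares
st0=dict(joint_positions=[-77.4929,30.2778,82.1555,-.0028,67.6891,-10.2274],position=[.24138,-.575667,.198289],tcp_rot=[[.9222983,.3864785,-.000507],[.3864787,-.9222960,.002076],[.000334,-.0021108,-.9999977]])
def load():
    return [st0]+[json.loads(l) for l in open("states.jsonl")]
E=lambda a,x:Ro.from_euler(a,x,True)
def fk(j,q):
    a1,d,h,L1,a3,L2,Lt=q
    R1=E('Z',j[0]);R2=R1*E('Y',j[1]);R3=R2*E('Y',j[2]);R6=R3*E('Z',j[3])*E('Y',j[4])*E('Z',j[5]+90)
    return R1.apply([a1,d,h])+R2.apply([0,0,L1])+R3.apply([a3,0,L2])+R6.apply([0,0,Lt]),R6
def fit():
    S=load()
    f=lambda q:np.r_[np.concatenate([fk(s["joint_positions"],q)[0]-s["position"] for s in S]),1e-3*(q-q0)]
    q0=np.array([0.,.111,.4,.4,0,.4,.25])
    r=least_squares(f,q0); res=f(r.x)[:-7]
    return r.x,np.abs(res).max()
LO=np.array([-176.69,-43.24,12.49,-82,0,-163.58]);HI=np.array([176.69,126.21,139.97,262,151.66,163.58])
def ik(p,R,q,j0s):
    best=None
    for j0 in j0s:
        def f(j):
            pp,RR=fk(j,q);return np.r_[(pp-p)*5,(Ro.from_matrix(R).inv()*RR).as_rotvec()]
        r=least_squares(f,np.clip(j0,LO+.1,HI-.1),bounds=(LO,HI),x_scale=30.)
        e=np.linalg.norm(r.fun)
        if best is None or e<best[1]: best=(r.x,e)
        if e<1e-4: break
    return best
E
python3 -c "
from kin import *
q,r=fit();print(q.round(4),r)"
```

```text
[0.     0.111  0.2742 0.588  0.1141 0.3917 0.3288] 8.162009019763161e-07
```

```bash
cat > cs.py <<'E'
from h import *
import pickle,sys
st,c=pickle.load(open(sys.argv[1]+".pkl","rb"))
P=cloud(c,st);H,S,V=cv2.split(cv2.cvtColor(c["color"],cv2.COLOR_RGB2HSV))
k=np.linalg.norm(P-CASE,axis=-1)<.12
o=((H<16)|(H>176))&(S>150)&(V>80)&k; b=(H>105)&(H<128)&(S>130)&k
for nm,m in (("orange",o),("blue",b),("both",o|b)):
    Q=(P[m]-CASE)@F0; 
    ef=Q[:,0]<-.0625+.006
    pl=plane(P[m][ef]); n=-pl[1]
    print(nm,m.sum(),ef.sum(),"end x med",np.median(Q[ef,0]),"n",n.round(3),"in F0",(n@F0).round(3),"y",np.percentile(Q[ef,1],[1,3,97,99]).round(4),"z",np.percentile(Q[ef,2],[1,3,97,99]).round(4))
    r=cv2.minAreaRect((Q[ef][:,1:]*1000).astype(np.float32));print(r)
E
python3 cs.py w2
```

```text
orange 6446 1726 end x med -0.061276044443345404 n [ 0.574 -0.054 -0.817] in F0 [1.    0.001 0.003] y [-0.0446 -0.0427  0.0465  0.0482] z [0.0019 0.0022 0.013  0.0132]
((1.4965095520019531, 7.63637113571167), (11.699043273925781, 94.67047882080078), 89.86624145507812)
blue 2482 2317 end x med -0.061295042836138625 n [ 0.582 -0.054 -0.812] in F0 [1.    0.002 0.013] y [-0.045  -0.043   0.0464  0.0482] z [-0.0142 -0.0139  0.0006  0.0008]
((1.2854576110839844, -6.71475076675415), (15.48365592956543, 95.12682342529297), 89.92913055419922)
both 8928 4043 end x med -0.06128971273233133 n [ 0.571 -0.053 -0.819] in F0 [ 1.     0.002 -0.   ] y [-0.0449 -0.0428  0.0465  0.0482] z [-0.0141 -0.0136  0.0125  0.0131]
((1.2931747436523438, -0.4760398864746094), (27.96108627319336, 95.12682342529297), 89.92913055419922)
```

```bash
cat >> h.py <<'E'
CASE=CASE+F0@np.array([.0012,.0014,-.0005])
E
python3 -c "
from h import *
print(CASE)
rows(CASE-.10*F0[:,0],toolR(F0),6)"
```

```text
[0.56442075 0.16652186 0.09596717]
slide [[-1.0, 1.0, 16.0], [-1.0, 1.0, 16.0], [-1.0, 2.0, 16.0], [-1.0, 2.0, 16.0], [-1.0, 2.0, 16.0], [-1.0, 2.0, 16.0]]
twist each [0.0045, -0.0022, 0.0073] angle/row deg 0.51 mm/row 16.1
```

carry_out(grip=[1,1,1,1,1,1], slide=[[-1,1,16],[-1,1,16],[-1,2,16],[-1,2,16],[-1,2,16],[-1,2,16]], twist=[[0.0045,-0.0022,0.0073],[0.0045,-0.0022,0.0073],[0.0045,-0.0022,0.0073],[0.0045,-0.0022,0.0073],[0.0045,-0.0022,0.0073],[0.0045,-0.0022,0.0073]])

```text
time_s: 3.35
position: [0.5069, 0.1726, 0.1762]
tcp_rot: [[0.089, 0.816, 0.571], [0.996, -0.073, -0.051], [-0.0, 0.574, -0.819]]
force: [0.6, 0.7, 0.3]
opening: 1.002
```

```bash
python3 -c "
from kin import *
shot('w3')
q,r=fit();print(q.round(4),r)
st=bot.read_state()
print('tcp in case frame',(F0.T@(st['position']-CASE)).round(4), 'rot err',Ro.from_matrix(toolR(F0).T@st['tcp_rot']).as_rotvec(True))
"; python3 cs.py w3
```

```text
t 3.35 p [0.5069 0.1726 0.1762] j [ 13.29  20.4  121.92 -68.88  11.2   83.74] F [0.6 0.7 0.3] op 1.002
[[ 0.089  0.816  0.571]
 [ 0.996 -0.073 -0.051]
 [-0.     0.574 -0.819]]
[0.     0.111  0.2742 0.588  0.1141 0.3917 0.3288] 5.957595320960074e-07
tcp in case frame [-0.097   0.0003 -0.0009] rot err [ 0.06731838  0.15654888 -0.27865547]
orange 10338 3109 end x med -0.06247824060633361 n [ 0.57  -0.055 -0.82 ] in F0 [ 1.    -0.    -0.001] y [-0.0375 -0.0354  0.0459  0.0474] z [0.0023 0.0025 0.0134 0.0137]
((4.339572906494141, 8.069046020507812), (11.754695892333984, 86.6631088256836), 89.92498779296875)
blue 4467 4077 end x med -0.06251364526856495 n [ 0.574 -0.055 -0.817] in F0 [1.    0.001 0.004] y [-0.0374 -0.0355  0.0459  0.0474] z [-0.0135 -0.0132  0.0011  0.0015]
((4.4613037109375, -6.030478000640869), (15.371939659118652, 86.50756072998047), 89.9510726928711)
both 14805 7186 end x med -0.06250039579632101 n [ 0.57  -0.055 -0.82 ] in F0 [ 1.     0.    -0.002] y [-0.0374 -0.0355  0.0459  0.0474] z [-0.0134 -0.0128  0.013   0.0135]
((4.3563385009765625, 0.12853336334228516), (86.69624328613281, 27.668424606323242), 0.05580604076385498)
```

View pics/w3.png

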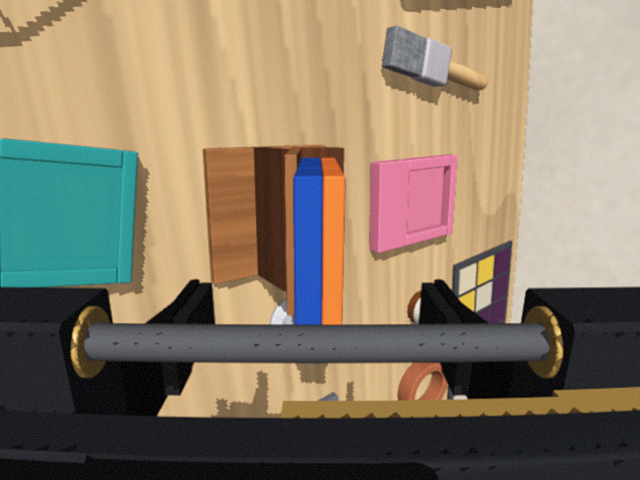

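```bash
cat > plan.py <<'E'
from kin import *
q,_=fit()
def Fy(F,phi): # rotate tool approach within case plane by phi deg about F z
    return F@E('Z',phi).as_matrix()
SY=1.55; FS=Fr(SY); _a=np.radians(SY)
Rz=np.array([[np.cos(_a),-np.sin(_a),0],[np.sin(_a),np.cos(_a),0],[0,0,1]])
SEAT=Rz@np.array([.5415+.0092,-.1544,.0872])
# turned case frame at the seat: x same, z opposite, y opposite
FP=np.c_[FS[:,0],-FS[:,1],-FS[:,2]]; PC=SEAT+.014*FS[:,2]
seeds=[[a,b,cc,d,e,f] for a in(0,) for (b,cc) in((25,115),) for (d,e) in((-60,15),(0,40),(90,20),(180,30),(230,20)) for f in(-120,0,80,150)]
def tcp(C,F,phi,sgn,g=.024,off=0):  # TCP for grasp centre line through case x=-0.043 ; rotates about grasp point
    Rt=toolR(Fy(F,phi),sgn); gp=C+F@np.array([-.043-off,0,0]); return gp+.019*Rt[:,2],Rt
E
python3 - <<'E'
from plan import *
print("seat",SEAT,"place c",PC)
for phi in (-25,-15,-8,0,8,15,25):
  for sgn in (1,-1):
    for nm,C,F in (("pick",CASE,F0),("place",PC,FP)):
        p,R=tcp(C,F,phi,sgn)
        sols=set()
        for s in seeds:
            az=np.degrees(np.arctan2(p[1],p[0]))-12
            r=ik(p,R,q,[[az]+s[1:]])
            if r[1]<1e-4: sols.add(tuple(r[0].round(0)))
        print(phi,sgn,nm,[tuple(map(int,x)) for x in sols])
E
```

```text
seat [ 0.55467491 -0.13944745  0.0872    ] place c [ 0.56613884 -0.13913725  0.09523007]
-25 1 pick [(26, 37, 107, -68, 43, 94)]
-25 1 place [(-49, 36, 112, 59, 51, 75)]
-25 -1 pick [(26, 37, 107, -68, 43, -86)]
-25 -1 place [(-49, 36, 112, 59, 51, -105)]
-15 1 pick [(21, 33, 113, -75, 30, 98)]
-15 1 place [(-46, 33, 116, 67, 39, 71)]
-15 -1 pick [(21, 33, 113, -75, 30, -82)]
-15 -1 place [(-46, 33, 116, 67, 39, -109)]
-8 1 pick []
-8 1 place [(-43, 31, 119, 75, 31, 66)]
-8 -1 pick []
-8 -1 place [(-43, 31, 119, 75, 31, -114)]
0 1 pick [(11, 30, 120, 247, 10, 127)]
0 1 place [(-38, 30, 122, 91, 21, 55)]
0 -1 pick [(11, 30, 120, 247, 10, -53)]
0 -1 place [(-38, 30, 122, 91, 21, -125)]
8 1 pick [(5, 30, 123, 167, 9, -159)]
8 1 place [(-33, 30, 124, 124, 14, 27)]
8 -1 pick [(5, 30, 123, 167, 9, 21)]
8 -1 place [(-33, 30, 124, 124, 14, -153)]
15 1 pick [(-1, 31, 125, 132, 17, -129)]
15 1 place [(-27, 31, 125, 170, 14, -14)]
15 -1 pick [(-1, 31, 125, 132, 17, 51)]
15 -1 place []
25 1 pick [(-9, 33, 126, 113, 30, -119)]
25 1 place [(-19, 33, 125, 214, 22, -49)]
25 -1 pick [(-9, 33, 126, 113, 30, 61)]
25 -1 place [(-19, 33, 125, 214, 22, 131)]
```

```bash
python3 - <<'E'
from plan import *
st=bot.read_state(); j=st["joint_positions"]
PH=-20
p,R=tcp(CASE,F0,PH,1)
print("pick tcp",p, "tips world ok")
for b in (.075,.055,.03,0):
    r=ik(p-b*R[:,2],R,q,[j,[23,20,115,-60,30,90]]);print(b,r[0].round(1),r[1])
for up in (.05,.1,.13):
    r=ik(p+[0,0,up],R,q,[[23,20,115,-60,30,90]]);print("up",up,r[0].round(1),r[1])
pp,RR=tcp(PC,FP,PH,1)
for up in (0,.05,.1,.13):
    r=ik(pp+[0,0,up],RR,q,[[-46,30,115,60,40,70]]);print("place up",up,r[0].round(1),r[1])
rows(p-.075*R[:,2],R,8,nd=1)
E
```

```text
pick tcp [0.54944124 0.16143578 0.11656544] tips world ok
0.075 [ 29.1  28.1 109.3 -60.1  42.7  87.1] 6.767244449569283e-11
0.055 [ 27.7  29.9 109.7 -62.8  40.8  89.3] 8.60109697492425e-15
0.03 [ 25.9  32.2 109.9 -66.4  38.7  92.1] 1.6074832177151557e-13
0 [ 23.8  35.  110.  -71.   36.5  95.8] 7.627097875801884e-14
up 0.05 [ 23.8  29.5 108.3 -62.4  39.3  84.9] 2.164861351515593e-10
up 0.1 [ 23.8  24.4 105.8 -55.1  43.3  75.2] 3.9283960879253585e-13
up 0.13 [ 23.8  21.6 104.1 -51.4  46.   70. ] 3.734478811219405e-11
place up 0 [-47.7  34.  114.1  62.5  45.4  73.3] 4.789362099258702e-12
place up 0.05 [-47.7  28.1 112.2  56.3  49.4  82.4] 5.775636140257701e-10
place up 0.1 [-47.7  22.6 109.7  51.2  54.1  90.6] 2.4339788317839718e-14
place up 0.13 [-47.7  19.7 107.9  48.7  57.2  95.1] 1.5529232297606876e-12
slide [[2.4, 0.1, 0.2], [2.4, 0.1, 0.1], [2.4, 0.1, -0.0], [2.4, 0.1, -0.1], [2.4, 0.1, -0.2], [2.3, 0.1, -0.3], [2.3, 0.1, -0.4], [2.3, 0.1, -0.5]]
twist each [-0.0, -0.044, 0.0006] angle/row deg 2.52 mm/row 2.4
```

carry_out(grip=[1,1,1,1,1,1,1,1], slide=[[2.4,0,0],[2.4,0,0],[2.4,0,0],[2.4,0,0],[2.4,0,0],[2.4,0,0],[2.4,0,0],[2.4,0,0]], twist=[[0,-0.044,0],[0,-0.044,0],[0,-0.044,0],[0,-0.044,0],[0,-0.044,0],[0,-0.044,0],[0,-0.044,0],[0,-0.044,0]])

```text
time_s: 4.2
position: [0.5092, 0.1876, 0.1731]
tcp_rot: [[0.292, 0.82, 0.493], [0.909, -0.078, -0.409], [-0.297, 0.567, -0.768]]
force: [0.7, 0.3, -0.5]
opening: 0.997
```

```bash
python3 - <<'E'
from plan import *
st,c=shot('w4')
p,R=tcp(CASE,F0,-20,1)
print("tcp in tool frame of target",(R.T@(st["position"]-p)).round(4))
rows(p,R,10,nd=1,st=st)
E
python3 cs.py w4
```

```text
t 4.2 p [0.5092 0.1876 0.1731] j [ 29.27  28.39 109.07 -59.64  43.8   86.71] F [ 0.7  0.3 -0.5] op 0.997
[[ 0.292  0.82   0.493]
 [ 0.909 -0.078 -0.409]
 [-0.297  0.567 -0.768]]
tcp in tool frame of target [-0.0033 -0.0024 -0.074 ]
slide [[0.5, 0.3, 7.4], [0.5, 0.3, 7.4], [0.4, 0.3, 7.4], [0.4, 0.3, 7.4], [0.4, 0.3, 7.4], [0.4, 0.3, 7.4], [0.4, 0.3, 7.4], [0.4, 0.3, 7.4], [0.4, 0.3, 7.4], [0.3, 0.2, 7.4]]
twist each [-0.0007, 0.0019, 0.0004] angle/row deg 0.12 mm/row 7.4
orange 11774 2824 end x med -0.062471763847333314 n [ 0.577 -0.055 -0.815] in F0 [1.    0.    0.007] y [-0.0452 -0.0427  0.0475  0.0479] z [0.0023 0.0025 0.0133 0.0136]
((0.2998466491699219, 7.97269868850708), (11.717439651489258, 96.0597915649414), 89.97685241699219)
blue 5779 3780 end x med -0.06245720902429764 n [ 0.572 -0.056 -0.818] in F0 [ 1.    -0.001  0.002] y [-0.0453 -0.0426  0.0475  0.0479] z [-0.0136 -0.0133  0.0011  0.0014]
((0.5452041625976562, -6.1333208084106445), (15.490646362304688, 96.0572738647461), 89.96795654296875)
both 17553 6604 end x med -0.06246160177922173 n [ 0.572 -0.055 -0.819] in F0 [ 1.    -0.     0.001] y [-0.0452 -0.0426  0.0475  0.0479] z [-0.0134 -0.0129  0.0129  0.0134]
((0.4229774475097656, -0.0010709762573242188), (96.28733825683594, 27.693880081176758), 0.06529843807220459)
```

carry_out(grip=[1,1,1,1,1,1,1,1,1,1], slide=[[1.5,1.2,4],[1,0.8,7],[0.5,0.4,8],[0,0,8],[0,0,8],[0,0,8],[0,0,8],[0,0,8],[0,0,7],[0,0,6]], twist=[[-0.0035,0.009,0.002],[-0.0035,0.009,0.002],[0,0,0],[0,0,0],[0,0,0],[0,0,0],[0,0,0],[0,0,0],[0,0,0],[0,0,0]])

```text
time_s: 5.25
position: [0.5513, 0.1594, 0.113]
tcp_rot: [[0.284, 0.816, 0.503], [0.918, -0.08, -0.389], [-0.277, 0.572, -0.772]]
force: [0.2, 0.1, -0.3]
opening: 1.002
```

```bash
python3 - <<'E'
from plan import *
st,c=shot('w5')
p,R=tcp(CASE,F0,-20,1)
print("tcp in tool frame of target",(R.T@(st["position"]-p)).round(4))
rows(p,R,2,nd=1,st=st)
E
```

```text
t 5.25 p [0.5513 0.1594 0.113 ] j [ 23.32  35.31 110.12 -71.66  35.87  96.26] F [ 0.2  0.1 -0.3] op 1.002
[[ 0.284  0.816  0.503]
 [ 0.918 -0.08  -0.389]
 [-0.277  0.572 -0.772]]
tcp in tool frame of target [-0.0003 -0.0003  0.0045]
slide [[0.2, 0.2, -2.2], [0.2, 0.2, -2.2]]
twist each [-0.001, -0.0017, -0.0004] angle/row deg 0.11 mm/row 2.2
```

View pics/w5.png

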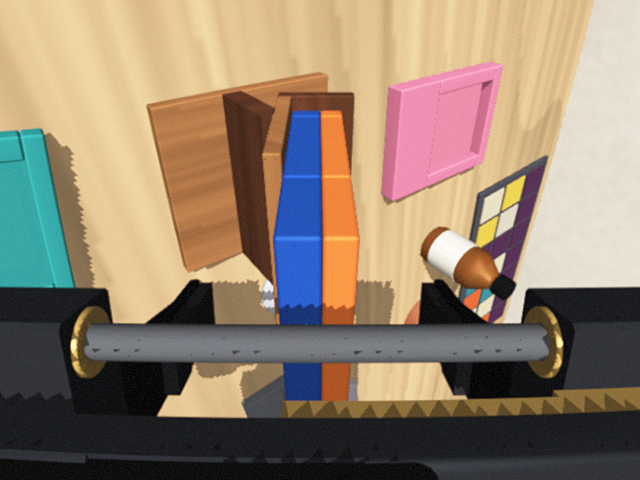

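carry_out(grip=[1,1,-1,-1,-1,-1,-1,-1,-1,-1,-1,-1], slide=[[0,0,-3],[0,0,-1.5],[0,0,0],[0,0,0],[0,0,0],[0,0,0],[0,0,0],[0,0,0],[0,0,0],[0,0,0],[0,0,0],[0,0,0]], twist=[[0,0,0],[0,0,0],[0,0,0],[0,0,0],[0,0,0],[0,0,0],[0,0,0],[0,0,0],[0,0,0],[0,0,0],[0,0,0],[0,0,0]])

```text
time_s: 6.5
position: [0.5489, 0.1618, 0.117]
tcp_rot: [[0.284, 0.816, 0.504], [0.918, -0.079, -0.388], [-0.277, 0.573, -0.772]]
force: [-0.5, 0.1, -0.3]
opening: 0.314
```

```bash
python3 - <<'E'
from plan import *
st,c=shot('w6')
p,R=tcp(CASE,F0,-20,1)
print("tcp in tool frame of target",(R.T@(st["position"]-p)).round(4), "open mm",st["opening"]*87)
E
python3 cs.py w6
```

```text
t 6.5 p [0.5489 0.1618 0.117 ] j [ 23.7   34.82 110.13 -70.91  36.19  95.65] F [-0.5  0.1 -0.3] op 0.314
[[ 0.284  0.816  0.504]
 [ 0.918 -0.079 -0.388]
 [-0.277  0.573 -0.772]]
tcp in tool frame of target [ 0.0001 -0.0002 -0.0008] open mm 27.35780859953921
orange 11765 2288 end x med -0.06244525193938377 n [ 0.575 -0.063 -0.816] in F0 [ 1.    -0.007  0.006] y [-0.0453 -0.0437  0.0483  0.0485] z [0.0021 0.0023 0.0136 0.0138]
((1.0405960083007812, 8.456343650817871), (12.425053596496582, 95.66729736328125), 89.59405517578125)
blue 9648 5637 end x med -0.06249379091128278 n [ 0.571 -0.057 -0.819] in F0 [ 1.    -0.002  0.001] y [-0.0438 -0.0411  0.0481  0.0484] z [-0.0138 -0.0134  0.0013  0.0016]
((2.0137863159179688, -7.202995300292969), (93.65863800048828, 46.231266021728516), 18.609012603759766)
both 21413 7925 end x med -0.062478099859292854 n [ 0.567 -0.058 -0.821] in F0 [ 1.    -0.004 -0.004] y [-0.0444 -0.0423  0.0482  0.0484] z [-0.0137 -0.0132  0.0131  0.0136]
((1.9694442749023438, -2.6630401611328125), (97.1211929321289, 46.852630615234375), 9.545616149902344)
```

View pics/w6.png

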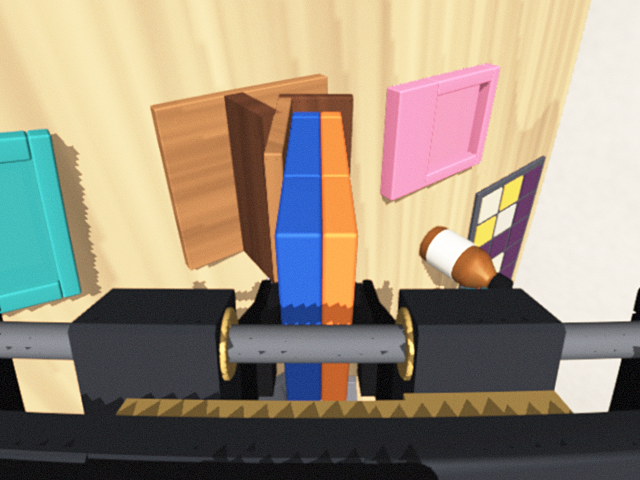

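carry_out(grip=[-1,-1,-1,-1,-1,-1,-1,-1,-1,-1,-1,-1], slide=[[-1.1,2.3,-3.1],[-2.2,4.6,-6.2],[-3.3,6.9,-9.3],[-3.6,7.5,-10],[-3.6,7.5,-10],[-3.6,7.5,-10],[-3.6,7.5,-10],[-3.6,7.5,-10],[-3.6,7.5,-10],[-3.6,7.5,-10],[-2.2,4.6,-6.2],[-1.1,2.3,-3.1]], twist=[[0,0,0],[0,0,0],[0,0,0],[0,0,0],[0,0,0],[0,0,0],[0,0,0],[0,0,0],[0,0,0],[0,0,0],[0,0,0],[0,0,0]])

```text
time_s: 7.75
position: [0.5399, 0.1594, 0.2395]
tcp_rot: [[0.283, 0.83, 0.48], [0.917, -0.087, -0.389], [-0.281, 0.551, -0.786]]
force: [0.6, 1.1, -3.6]
opening: 0.319
```

```bash
python3 - <<'E'
from plan import *
st,c=shot('w7')
print("open mm",st["opening"]*87,"moment",st["moment"])
s=bot.capture("side");cv2.imwrite("pics/s7.png",s["color"][:,:,::-1])
pp,RR=tcp(PC,FP,-20,1)
j0=np.array(st["joint_positions"])
j1=ik(pp+[0,0,.13],RR,q,[[-46,20,108,48,57,95]])[0]
n=36
# case frame rel tool
prev=fk(j0,q)
g=[]
for i in range(1,n+1):
    t=i/n; t=t if n<0 else t
    j=j0+(j1-j0)*t
    p,R=fk(j,q); g.append((p,R))
    Fc=R.as_matrix()@toolR(Fy(np.eye(3),-20)).T
    gp=p-.019*R.as_matrix()[:,2]; foot=gp+Fc@[.1055,0,0]
    d=prev[1].inv().apply(p-prev[0])*1000;w=(prev[1].inv()*R).as_rotvec()
    print(i,"slide",d.round(0).tolist(),"tw",w.round(3).tolist(),"tcp",p.round(3),"footz",round(foot[2],3),"foot",foot.round(2)[:2],"casez tilt",round(np.degrees(np.arccos(Fc[2,2])))) 
    prev=(p,R)
E
```

```text
t 7.75 p [0.5399 0.1594 0.2395] j [ 23.53  21.54 104.61 -49.63  46.07  68.68] F [ 0.6  1.1 -3.6] op 0.319
[[ 0.283  0.83   0.48 ]
 [ 0.917 -0.087 -0.389]
 [-0.281  0.551 -0.786]]
open mm 27.79233408754774 moment [0.46353147 0.52643977 0.06403824]
1 slide [-13.0, -6.0, 9.0] tw [0.044, -0.012, 0.073] tcp [0.536 0.144 0.233] footz 0.159 foot [0.58 0.15] casez tilt 58
2 slide [-13.0, -5.0, 9.0] tw [0.043, -0.012, 0.073] tcp [0.531 0.13  0.226] footz 0.152 foot [0.58 0.13] casez tilt 59
3 slide [-12.0, -4.0, 8.0] tw [0.042, -0.011, 0.074] tcp [0.526 0.116 0.22 ] footz 0.145 foot [0.57 0.12] casez tilt 60
4 slide [-12.0, -3.0, 8.0] tw [0.041, -0.011, 0.074] tcp [0.521 0.104 0.214] footz 0.139 foot [0.57 0.1 ] casez tilt 62
5 slide [-11.0, -2.0, 8.0] tw [0.041, -0.011, 0.075] tcp [0.516 0.093 0.208] footz 0.133 foot [0.56 0.09] casez tilt 63
6 slide [-11.0, -1.0, 7.0] tw [0.04, -0.01, 0.075] tcp [0.511 0.082 0.203] footz 0.127 foot [0.55 0.08] casez tilt 65
7 slide [-10.0, -0.0, 7.0] tw [0.04, -0.01, 0.076] tcp [0.506 0.073 0.198] footz 0.122 foot [0.55 0.07] casez tilt 67
8 slide [-9.0, 0.
[... 2817 characters left out ...]
] tcp [ 0.524 -0.069  0.21 ] footz 0.134 foot [ 0.57 -0.07] casez tilt 117
32 slide [11.0, -3.0, -8.0] tw [0.044, 0.009, 0.07] tcp [ 0.53  -0.08   0.216] footz 0.141 foot [ 0.58 -0.08] casez tilt 119
33 slide [12.0, -4.0, -8.0] tw [0.045, 0.009, 0.069] tcp [ 0.535 -0.091  0.223] footz 0.149 foot [ 0.58 -0.09] casez tilt 120
34 slide [12.0, -5.0, -8.0] tw [0.046, 0.01, 0.068] tcp [ 0.541 -0.104  0.23 ] footz 0.157 foot [ 0.59 -0.11] casez tilt 122
35 slide [13.0, -6.0, -9.0] tw [0.047, 0.01, 0.067] tcp [ 0.547 -0.118  0.238] footz 0.165 foot [ 0.6  -0.12] casez tilt 124
36 slide [13.0, -7.0, -9.0] tw [0.048, 0.01, 0.066] tcp [ 0.552 -0.133  0.246] footz 0.174 foot [ 0.6  -0.14] casez tilt 125
```

View pics/s7.png

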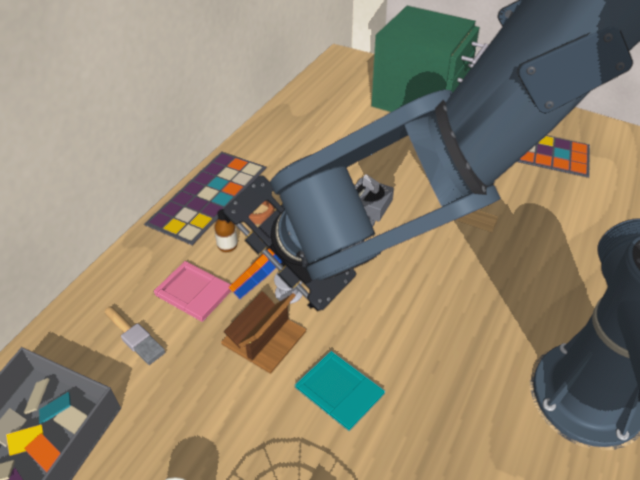

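carry_out(grip=[-1,-1,-1,-1,-1,-1,-1,-1,-1,-1,-1,-1], slide=[[-8,-2,4],[-13,-3,6],[-13,-2,6],[-13,-1,5],[-12,0,5],[-12,1,5],[-11,2,4],[-10,2,4],[-9,3,3],[-9,4,3],[-8,4,2],[-7,5,2]], twist=[[0.022,-0.006,0.036],[0.043,-0.012,0.073],[0.042,-0.011,0.074],[0.041,-0.011,0.074],[0.041,-0.011,0.075],[0.04,-0.01,0.075],[0.04,-0.01,0.076],[0.039,-0.009,0.076],[0.039,-0.009,0.076],[0.038,-0.008,0.077],[0.038,-0.007,0.077],[0.037,-0.006,0.077]])

```text
time_s: 9.05
position: [0.4779, 0.0224, 0.2089]
tcp_rot: [[0.927, 0.37, 0.055], [0.373, -0.901, -0.224], [-0.034, 0.228, -0.973]]
force: [0.1, 0.1, -4.1]
opening: 0.32
```

```bash
python3 - <<'E'
from plan import *
st,c=shot('w8')
E
```

```text
t 9.05 p [0.4779 0.0224 0.2089] j [ -1.88  18.25 103.63 -15.62  55.48  74.6 ] F [ 0.1  0.1 -4.1] op 0.32
[[ 0.927  0.37   0.055]
 [ 0.373 -0.901 -0.224]
 [-0.034  0.228 -0.973]]
```

View pics/w8.png

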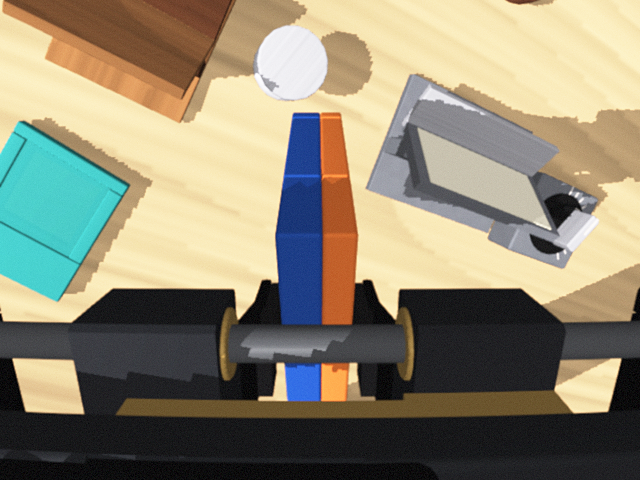

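```bash
cat > jp.py <<'E'
from plan import *
import sys
def jpath(j1,n,ease=True):
    st=bot.read_state(); j0=np.array(st["joint_positions"])
    prev=fk(j0,q); 
    t=np.linspace(0,1,n+1)
    S=[];W=[]
    for i in range(1,n+1):
        j=j0+(j1-j0)*t[i]; p,R=fk(j,q)
        S.append((prev[1].inv().apply(p-prev[0])*1000).round(0).tolist()); W.append((prev[1].inv()*R).as_rotvec().round(3).tolist())
        if i%4==0:
            Fc=R.as_matrix()@toolR(Fy(np.eye(3),-20)).T; print(i,p.round(3),"tilt",np.degrees(np.arccos(Fc[2,2])).round(0))
        prev=(p,R)
    for k in range(0,n,12): print("S",S[k:k+12]);print("W",W[k:k+12])
E
python3 - <<'E'
from jp import *
pp,RR=tcp(PC,FP,-20,1)
r=ik(pp+[0,0,.13],RR,q,[[-46,20,108,48,57,95]]);print(r)
jpath(r[0],24)
E
```

```text
(array([-47.72985793,  19.66018559, 107.85299073,  48.72974425,
        57.17838218,  95.09335095]), np.float64(1.878053750799043e-11))
4 [0.471 0.009 0.196] tilt 86.0
8 [ 0.474 -0.002  0.191] tilt 95.0
12 [ 0.486 -0.018  0.194] tilt 104.0
16 [ 0.507 -0.042  0.205] tilt 112.0
20 [ 0.53  -0.08   0.222] tilt 119.0
24 [ 0.552 -0.133  0.246] tilt 125.0
S [[-4.0, 1.0, 5.0], [-3.0, 2.0, 4.0], [-2.0, 2.0, 3.0], [-1.0, 2.0, 3.0], [-0.0, 2.0, 2.0], [0.0, 3.0, 2.0], [1.0, 3.0, 1.0], [2.0, 3.0, 0.0], [3.0, 3.0, -0.0], [4.0, 3.0, -1.0], [5.0, 2.0, -1.0], [6.0, 2.0, -2.0]]
W [[0.04, -0.002, 0.073], [0.04, -0.001, 0.073], [0.039, -0.001, 0.074], [0.039, 0.0, 0.074], [0.039, 0.001, 0.074], [0.039, 0.001, 0.074], [0.039, 0.002, 0.074], [0.039, 0.003, 0.074], [0.039, 0.004, 0.074], [0.039, 0.004, 0.074], [0.039, 0.005, 0.074], [0.039, 0.006, 0.074]]
S [[6.0, 2.0, -3.0], [7.0, 1.0, -3.0], [8.0, 1.0, -4.0], [9.0, 0.0, -4.0], [9.0, -0.0, -5.0], [10.0, -1.0, -5.0], [11.0, -2.0, -6.0], [11.0, -2.0, -6.0], [12.0, -3.0, -7.0], [13.0, -4.0, -7.0], [13.0, -5.0, -8.0], [13.0, -6.0, -8.0]]
W [[0.039, 0.007, 0.074], [0.04, 0.007, 0.074], [0.04, 0.008, 0.073], [0.041, 0.008, 0.073], [0.041, 0.009, 0.073], [0.042, 0.01, 0.072], [0.042, 0.01, 0.072], [0.043, 0.011, 0.071], [0.044, 0.011, 0.071], [0.044, 0.011, 0.07], [0.045, 0.012, 0.069], [0.046, 0.012, 0.069]]
```

carry_out(grip=[-1,-1,-1,-1,-1,-1,-1,-1,-1,-1,-1,-1], slide=[[-4,1,3],[-3,2,2],[-2,2,1],[-1,2,1],[0,2,0],[0,3,0],[1,3,0],[2,3,0],[3,3,0],[4,3,-1],[5,2,-1],[6,2,-2]], twist=[[0.04,-0.002,0.073],[0.04,-0.001,0.073],[0.039,-0.001,0.074],[0.039,0.0,0.074],[0.039,0.001,0.074],[0.039,0.001,0.074],[0.039,0.002,0.074],[0.039,0.003,0.074],[0.039,0.004,0.074],[0.039,0.004,0.074],[0.039,0.005,0.074],[0.039,0.006,0.074]])

```text
time_s: 10.3
position: [0.4798, -0.0228, 0.1996]
tcp_rot: [[0.861, -0.501, 0.088], [-0.508, -0.832, 0.224], [-0.039, -0.238, -0.97]]
force: [0.5, 0.2, -3.0]
opening: 0.319
```

carry_out(grip=[-1,-1,-1,-1,-1,-1,-1,-1,-1,-1,-1,-1], slide=[[6,2,-3],[7,1,-3],[8,1,-4],[9,0,-4],[9,0,-5],[10,-1,-5],[11,-2,-6],[11,-2,-6],[12,-3,-7],[13,-4,-7],[13,-5,-8],[8,-3,-5]], twist=[[0.039,0.007,0.074],[0.04,0.007,0.074],[0.04,0.008,0.073],[0.041,0.008,0.073],[0.041,0.009,0.073],[0.042,0.01,0.072],[0.042,0.01,0.072],[0.043,0.011,0.071],[0.044,0.011,0.071],[0.044,0.011,0.07],[0.045,0.012,0.069],[0.04,0.011,0.06]])

```text
time_s: 11.5
position: [0.5323, -0.1445, 0.2378]
tcp_rot: [[0.171, -0.841, 0.513], [-0.939, 0.018, 0.342], [-0.297, -0.541, -0.787]]
force: [-0.3, 0.0, -3.0]
opening: 0.321
```

```bash
python3 - <<'E'
from plan import *
st,c=shot('w9')
pp,RR=tcp(PC,FP,-20,1)
print("tcp rel target (seat axes)",(FS.T@(st["position"]-pp)).round(4),"world",(st["position"]-pp).round(4),"rot err",Ro.from_matrix(RR.T@st["tcp_rot"]).as_rotvec(True).round(2))
s=bot.capture("side");cv2.imwrite("pics/s9.png",s["color"][:,:,::-1])
E
```

```text
t 11.5 p [ 0.5323 -0.1445  0.2378] j [-49.69  19.33 109.01  46.9   57.04  96.99] F [-0.3  0.  -3. ] op 0.321
[[ 0.171 -0.841  0.513]
 [-0.939  0.018  0.342]
 [-0.297 -0.541 -0.787]]
tcp rel target (seat axes) [-0.1112 -0.0109  0.0539] world [-0.0193 -0.0114  0.122 ] rot err [-1.33  0.88  2.95]
```

View pics/w9.png

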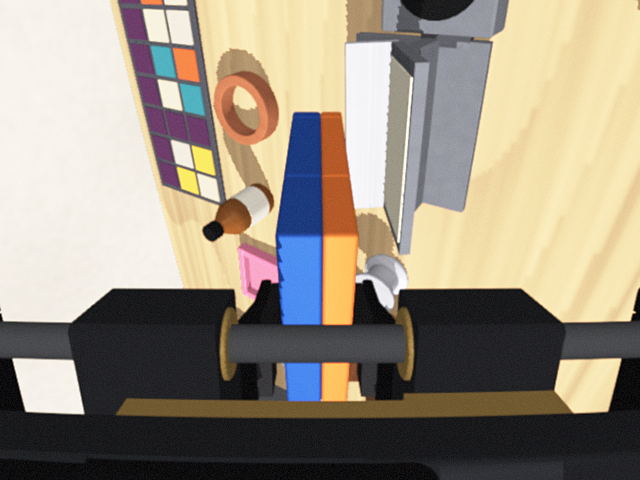

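View pics/s9.png

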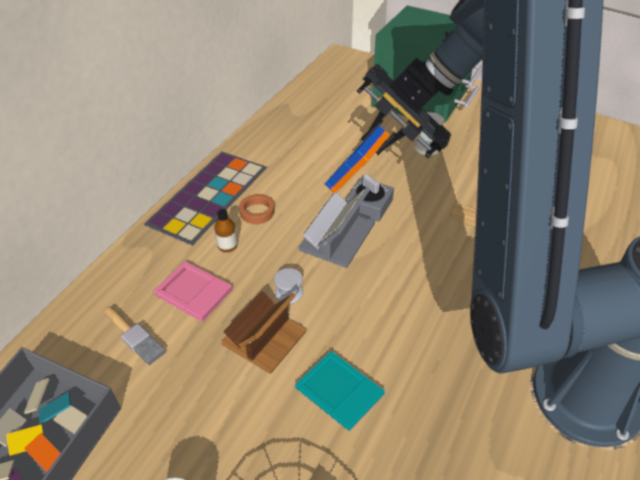

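```bash
cat > rel.py <<'E'
from plan import *
import pickle,sys
# case pose relative tool via side faces seen in wrist image; nominal from pick
pn,Rn=tcp(CASE,F0,-20,1); 
for t in sys.argv[1:]:
    st,c=pickle.load(open(t+".pkl","rb"))
    R=np.array(st["tcp_rot"]);P=cloud(c,st)
    Q=(P-st["position"])@R   # tool coords
    H,S,V=cv2.split(cv2.cvtColor(c["color"],cv2.COLOR_RGB2HSV))
    col=(((H<16)|(H>176))&(S>150)&(V>60))|((H>105)&(H<128)&(S>130))
    Fc=toolR(Fy(np.eye(3),-20)).T      # case->tool rotation
    # point in case coords: X = Fc^T? tool coords = toolR^T F . => 
    X=(Q.reshape(-1,3)+[0,0,.019])@Fc.T+[-.043,0,0]
    X=X.reshape(480,640,3)
    m=col&(np.abs(X)<[.075,.06,.025]).all(-1)
    Xm=X[m]
    ef=np.abs(Xm[:,0]+.0625)<.006; e2=ef&(np.abs(Xm[:,1])<.04)
    sf=np.abs(np.abs(Xm[:,1])-.048)<.006
    sf=sf&(Xm[:,0]>-.055)
    pl=plane(Xm[e2]);n=pl[1]*np.sign(-pl[1][0]);print(t,"end plane c",pl[0].round(4),"n",n.round(4),"rms",pl[2].round(4),pl[3])
    pl=plane(Xm[sf]);n=pl[1]*np.sign(pl[1][1]);print("  side plane c",pl[0].round(4),"n",n.round(4),"rms",pl[2].round(4),pl[3],"z range",np.percentile(Xm[sf,2],[1,99]),"x",np.percentile(Xm[sf,0],[1,99]))
E
python3 rel.py w6 w7 w8 w9
```

```text
w6 end plane c [-0.061  -0.0013 -0.011 ] n [-0.9963 -0.0449  0.0738] rms 0.0021 237Traceback (most recent call last):
  File "rel.py", line 21, in <module>
    pl=plane(Xm[sf]);n=pl[1]*np.sign(pl[1][1]);print("  side plane c",pl[0].round(4),"n",n.round(4),"rms",pl[2].round(4),pl[3],"z range",np.percentile(Xm[sf,2],[1,99]),"x",np.percentile(Xm[sf,0],[1,99]))
  File "h.py", line 30, in plane
    n=np.linalg.svd(P-m,full_matrices=False)[2][2]
      ~~~~~~~~~~~~~~~~~~~~~~~~~~~~~~~~~~~~~~~~~^^^
IndexError: index 2 is out of bounds for axis 0 with size 2
```

```bash
sed -i 's/@Fc.T+\[-.043/@Fc+[-.043/' rel.py; python3 rel.py w6 w7 w8 w9
```

```text
w6 end plane c [-0.0618  0.0061 -0.0017] n [-1.0e+00  6.5e-03  9.0e-04] rms 0.0005 5692
  side plane c [-0.0096  0.0475  0.0001] n [ 4.5e-03  1.0e+00 -3.0e-04] rms 0.0004 7016 z range [-0.01645985  0.01750177] x [-0.05434194  0.06415402]
w7 end plane c [-0.0618  0.0066 -0.0016] n [-1.      0.0062  0.0041] rms 0.0005 5772
  side plane c [-0.012   0.0475 -0.0001] n [ 0.0049  1.     -0.0015] rms 0.0003 6738 z range [-0.01321629  0.01338949] x [-0.05447371  0.05717497]
w8 end plane c [-0.0617  0.0138 -0.0014] n [-1.0e+00  5.9e-03 -6.0e-04] rms 0.0005 6503
  side plane c [-0.0118  0.047  -0.0007] n [ 5.9e-03  1.0e+00 -7.0e-04] rms 0.0003 6734 z range [-0.01387513  0.01249904] x [-0.05444108  0.0570618 ]
w9 end plane c [-0.0614  0.0107 -0.0049] n [-0.9999  0.0028  0.0096] rms 0.0005 4501
  side plane c [-0.0116  0.0458 -0.0002] n [ 2.2e-03  1.0e+00 -5.0e-04] rms 0.0003 6761 z range [-0.01330864  0.01294277] x [-0.05443501  0.05771819]
```

```bash
cat >> plan.py <<'E'
OFF=np.array([.001,-.0015,0])
PCt=PC-FP@OFF
PT,RT=tcp(PCt,FP,-20,1)
def stat(st,tgt=PT):
    print("t",st["time_s"],"rel seat axes mm",(FS.T@(st["position"]-tgt)*1000).round(1),"world mm",((st["position"]-tgt)*1000).round(1),"rot err",Ro.from_matrix(RT.T@st["tcp_rot"]).as_rotvec(True).round(2),"F",st["force"].round(1),"M",st["moment"].round(2),"op",round(st["opening"]*87,1))
E
python3 - <<'E'
from plan import *
st=bot.read_state();stat(st)
rows(PT+[0,0,.07],RT,6,nd=1)
E
```

```text
t 11.6 rel seat axes mm [-110.2   -8.8   52.9] world mm [-19.6  -9.4 120.6] rot err [-1.43  0.81  2.93] F [ 0.   0.7 -2.5] M [-0.21  0.67  0.05] op 27.8
slide [[1.6, 1.8, 8.9], [1.6, 1.9, 8.8], [1.6, 1.9, 8.8], [1.6, 2.0, 8.8], [1.6, 2.0, 8.8], [1.6, 2.1, 8.8]]
twist each [0.0042, -0.0024, -0.0085] angle/row deg 0.56 mm/row 9.2
```

carry_out(grip=[-1,-1,-1,-1,-1,-1], slide=[[1.6,1.8,8.9],[1.6,1.9,8.8],[1.6,1.9,8.8],[1.6,2.0,8.8],[1.6,2.0,8.8],[1.6,2.1,8.8]], twist=[[0.006,-0.004,-0.012],[0.006,-0.004,-0.012],[0.006,-0.003,-0.012],[0.005,-0.003,-0.011],[0.003,-0.001,-0.006],[0,0,0]])

```text
time_s: 12.2
position: [0.5494, -0.1324, 0.1828]
tcp_rot: [[0.238, -0.82, 0.52], [-0.932, -0.043, 0.359], [-0.272, -0.57, -0.775]]
force: [-0.2, -0.3, -3.7]
opening: 0.318
```

```bash
python3 - <<'E'
from plan import *
st,c=shot('w10',False);stat(st)
rows(PT+[0,0,.02],RT,6,nd=1)
E
python3 rel.py w10; python3 lb.py w10
```

```text
t 12.2 rel seat axes mm [-55.1   2.2  36.6] world mm [-1.7  2.2 66.1] rot err [-0.62 -0.16 -1.04] F [-0.2 -0.3 -3.7] M [-0.26  0.63  0.01] op 27.7
slide [[2.6, 4.0, 5.8], [2.6, 4.0, 5.8], [2.6, 4.0, 5.8], [2.6, 4.0, 5.8], [2.6, 4.0, 5.8], [2.6, 4.0, 5.8]]
twist each [0.002, 0.0007, 0.0028] angle/row deg 0.2 mm/row 7.5
w10 end plane c [-0.0613  0.0112 -0.0048] n [-0.9999  0.002   0.0101] rms 0.0005 4538
  side plane c [-0.0116  0.0458 -0.0003] n [ 2.2e-03  1.0e+00 -6.0e-04] rms 0.0003 6767 z range [-0.01336735  0.01283385] x [-0.05450881  0.05753334]
panel n [0.8187 0.0222 0.5738] tilt 54.98 yaw 1.55 0.0003948378389081778
panel d med 0.000532951738492958 4193 y pct [-0.22924088 -0.22905969 -0.08418627 -0.08060362] s min -0.239024211914514
ledge n [-0.5721 -0.0151  0.82  ] yaw 1.52
ledge s med -0.00021476576469939626 5787 y [-0.2290774  -0.22838355 -0.08998951 -0.08265357]
housing rect ((557.30810546875, -231.92750549316406), (85.58181762695312, 21.507705688476562), 5.1009087562561035) z 0.040850066531608636
bar rect 0 ((0.0, 0.0), (0.0, 0.0), 0.0) nan
table z 0.000862563661827076
  return _methods._mean(a, axis=axis, dtype=dtype,
  ret = ret.dtype.type(ret / rcount)
```

View pics/w10.png

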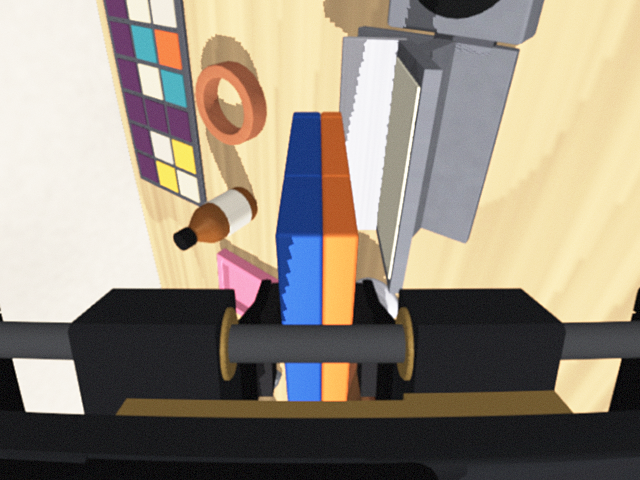

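carry_out(grip=[-1,-1,-1,-1,-1,-1], slide=[[2.6,4,5.8],[2.6,4,5.8],[2.6,4,5.8],[2.6,4,5.8],[2,3,4.4],[1.4,2.2,3.2]], twist=[[0.003,0.001,0.005],[0.003,0.001,0.005],[0.003,0.001,0.005],[0.001,0.001,0.002],[0,0,0],[0,0,0]])

```text
time_s: 12.85
position: [0.5515, -0.1349, 0.1385]
tcp_rot: [[0.221, -0.82, 0.528], [-0.935, -0.023, 0.355], [-0.279, -0.572, -0.771]]
force: [-0.2, -0.3, -2.2]
opening: 0.32
```

```bash
python3 - <<'E'
from plan import *
st,c=shot('w11',False);stat(st)
rows(PT+[0,0,.004],RT,5,nd=1)
E
python3 rel.py w11
```

```text
t 12.85 rel seat axes mm [-17.6  -0.3  12.9] world mm [ 0.5 -0.3 21.8] rot err [-0.12  0.07  0.01] F [-0.2 -0.3 -2.2] M [-0.27  0.65 -0.01] op 27.8
slide [[0.9, 2.0, 2.7], [0.9, 2.0, 2.7], [0.9, 2.0, 2.7], [0.9, 2.0, 2.7], [0.9, 2.0, 2.7]]
twist each [0.0006, -0.0002, -0.0001] angle/row deg 0.04 mm/row 3.5
w11 end plane c [-0.0614  0.011  -0.0049] n [-1.      0.0023  0.0083] rms 0.0005 4486
  side plane c [-0.0116  0.0458 -0.0002] n [ 2.1e-03  1.0e+00 -7.0e-04] rms 0.0003 6798 z range [-0.01334285  0.01294026] x [-0.05445489  0.05805361]
```

Well aligned. Continue down to about 4 mm above.

carry_out(grip=[-1,-1,-1,-1,-1,-1], slide=[[0.9,2,2.7],[0.9,2,2.7],[0.9,2,2.7],[0.9,2,2.7],[0.5,1.2,1.6],[0,0,0]], twist=[[0,0,0],[0,0,0],[0,0,0],[0,0,0],[0,0,0],[0,0,0]])

```text
time_s: 13.5
position: [0.5517, -0.1351, 0.1209]
tcp_rot: [[0.22, -0.82, 0.528], [-0.935, -0.023, 0.354], [-0.278, -0.572, -0.771]]
force: [-0.4, 0.1, -2.6]
opening: 0.319
```

```bash
python3 - <<'E'
from plan import *
st,c=shot('w12',False);stat(st)
rows(PT,RT,5,nd=1)
E
python3 rel.py w12
```

```text
t 13.5 rel seat axes mm [-3.2 -0.5  3. ] world mm [ 0.6 -0.5  4.3] rot err [-0.11  0.13 -0.  ] F [-0.4  0.1 -2.6] M [-0.24  0.67  0.01] op 27.8
slide [[0.1, 0.6, 0.6], [0.1, 0.6, 0.6], [0.1, 0.6, 0.6], [0.1, 0.6, 0.6], [0.1, 0.6, 0.6]]
twist each [0.0004, -0.0005, 0.0] angle/row deg 0.03 mm/row 0.9
w12 end plane c [-0.0614  0.0112 -0.005 ] n [-1.      0.002   0.0075] rms 0.0005 4467
  side plane c [-0.0114  0.0458 -0.0002] n [ 2.2e-03  1.0e+00 -4.0e-04] rms 0.0003 6834 z range [-0.01334485  0.01309787] x [-0.05434825  0.05814273]
```

View pics/w12.png

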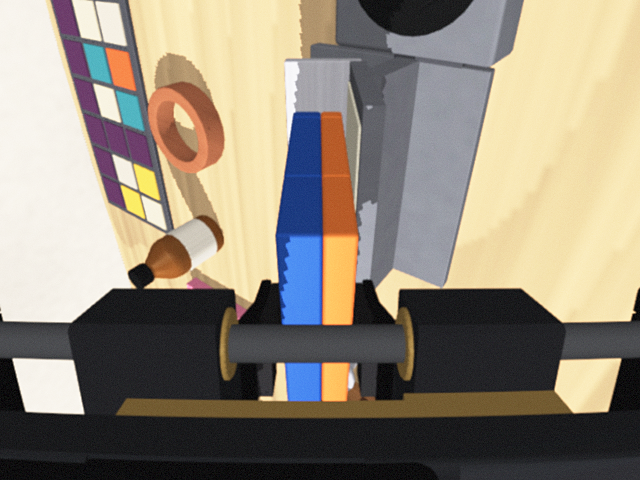

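carry_out(grip=[-1,-1,-1,-1], slide=[[0.1,0.6,0.6],[0.1,0.6,0.6],[0.1,0.6,0.6],[0,0,0]], twist=[[0,0,0],[0,0,0],[0,0,0],[0,0,0]])

```text
time_s: 13.95
position: [0.5515, -0.1349, 0.1188]
tcp_rot: [[0.221, -0.819, 0.529], [-0.935, -0.023, 0.354], [-0.278, -0.573, -0.771]]
force: [0.5, 0.6, -3.2]
opening: 0.32
```

```bash
python3 - <<'E'
from plan import *
stat(bot.read_state())
E
```

```text
t 13.95 rel seat axes mm [-1.5 -0.4  1.6] world mm [ 0.4 -0.4  2.1] rot err [-0.07  0.17 -0.04] F [ 0.5  0.6 -3.2] M [-0.29  0.65  0.02] op 27.9
```

carry_out(grip=[-1,-1,-1,-1], slide=[[0,0.5,0.6],[0,0.5,0.6],[0,0.5,0.6],[0,0,0]], twist=[[0,0,0],[0,0,0],[0,0,0],[0,0,0]])

```text
time_s: 14.35
position: [0.5513, -0.1349, 0.1176]
tcp_rot: [[0.221, -0.818, 0.531], [-0.935, -0.023, 0.353], [-0.276, -0.574, -0.77]]
force: [0.4, -0.4, -2.5]
opening: 0.318
```

```bash
python3 - <<'E'
from plan import *
stat(bot.read_state())
E
```

```text
t 14.35 rel seat axes mm [-0.7 -0.4  0.8] world mm [ 0.2 -0.4  1. ] rot err [ 0.04  0.22 -0.08] F [ 0.4 -0.4 -2.5] M [-0.29  0.68  0.02] op 27.7
```

carry_out(grip=[-1,-1,-1,-1], slide=[[0,0.5,0.7],[0,0.5,0.7],[0,0.5,0.7],[0,0,0]], twist=[[0,0,0],[0,0,0],[0,0,0],[0,0,0]])

```text
time_s: 14.75
position: [0.5511, -0.1352, 0.1175]
tcp_rot: [[0.221, -0.816, 0.534], [-0.936, -0.023, 0.352], [-0.275, -0.577, -0.769]]
force: [0.2, -0.1, -2.3]
opening: 0.318
```

```bash
python3 - <<'E'
from plan import *
st,c=shot('w13',False);stat(st)
E
python3 rel.py w13
```

```text
t 14.75 rel seat axes mm [-0.7 -0.6  0.6] world mm [ 0.1 -0.6  0.9] rot err [ 0.23  0.29 -0.15] F [ 0.2 -0.1 -2.3] M [-0.26  0.72 -0.01] op 27.7
w13 end plane c [-0.0613  0.0112 -0.005 ] n [-1.      0.0026  0.0067] rms 0.0005 4471
  side plane c [-0.0114  0.0458 -0.0002] n [ 2.4e-03  1.0e+00 -1.0e-04] rms 0.0003 6853 z range [-0.01335601  0.01309957] x [-0.05440304  0.05839073]
```

carry_out(grip=[-1,-1,-1], slide=[[0,1,1.5],[0,1,1.5],[0,1,1.5]], twist=[[-0.002,0,0],[-0.002,0,0],[0,0,0]])

```text
time_s: 15.1
position: [0.5512, -0.1355, 0.1173]
tcp_rot: [[0.222, -0.814, 0.537], [-0.936, -0.024, 0.35], [-0.272, -0.58, -0.768]]
force: [-12.2, -4.7, 14.2]
opening: 0.322
```

```bash
python3 - <<'E'
from plan import *
st,c=shot('w14',False);stat(st)
E
python3 rel.py w14
```

```text
t 15.1 rel seat axes mm [-0.5 -1.   0.6] world mm [ 0.2 -1.   0.7] rot err [ 0.4   0.39 -0.26] F [-12.2  -4.7  14.2] M [0.16 0.81 0.33] op 28.0
w14 end plane c [-0.0614  0.0111 -0.005 ] n [-1.      0.0066  0.0058] rms 0.0005 4502
  side plane c [-0.0115  0.0456 -0.    ] n [ 6.1e-03  1.0e+00 -1.0e-04] rms 0.0003 6794 z range [-0.01322435  0.01324356] x [-0.05440206  0.05809965]
```

carry_out(grip=[-1,-1,-1], slide=[[0,1,-0.3],[0,1,0],[0,0,0]], twist=[[-0.004,-0.004,0.003],[-0.003,-0.003,0.002],[0,0,0]])

```text
time_s: 15.45
position: [0.5505, -0.1361, 0.1173]
tcp_rot: [[0.221, -0.818, 0.532], [-0.934, -0.02, 0.356], [-0.281, -0.575, -0.768]]
force: [-0.3, 0.4, -2.7]
opening: 0.316
```

```bash
python3 - <<'E'
from plan import *
st,c=shot('w15',False);stat(st)
E
python3 rel.py w15
```

```text
t 15.45 rel seat axes mm [-0.9 -1.5 -0.1] world mm [-0.5 -1.5  0.7] rot err [0.15 0.01 0.05] F [-0.3  0.4 -2.7] M [-0.28  0.64  0.02] op 27.5
w15 end plane c [-0.0614  0.0112 -0.005 ] n [-1.      0.0019  0.006 ] rms 0.0005 4475
  side plane c [-0.0114  0.0458 -0.0002] n [ 1.3e-03  1.0e+00 -3.0e-04] rms 0.0003 6833 z range [-0.01338295  0.01308187] x [-0.05443659  0.05810194]
```

View pics/w15.png

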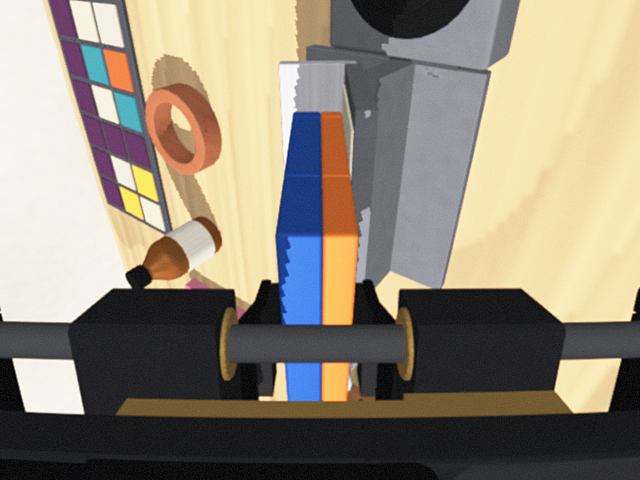

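carry_out(grip=[-0.32,-0.28,-0.2,-0.1,0.05,0.1,0.1,0.1], slide=[[0,0,0],[0,0,0],[0,0,0],[0,0,0],[0,0,0],[0,0,0],[0,0,0],[0,0,0]], twist=[[0,0,0],[0,0,0],[0,0,0],[0,0,0],[0,0,0],[0,0,0],[0,0,0],[0,0,0]])

```text
time_s: 16.3
position: [0.5508, -0.135, 0.1171]
tcp_rot: [[0.222, -0.818, 0.531], [-0.933, -0.02, 0.359], [-0.283, -0.576, -0.767]]
force: [-0.3, 0.2, -0.1]
opening: 0.543
```

```bash
python3 - <<'E'
from plan import *
st,c=shot('w16',False);stat(st)
E
python3 rel.py w16
```

```text
t 16.3 rel seat axes mm [-0.5 -0.4  0.1] world mm [-0.2 -0.4  0.4] rot err [ 0.17 -0.13  0.07] F [-0.3  0.2 -0.1] M [-0.11  0.29 -0.03] op 47.3
w16 end plane c [-0.0615  0.0111 -0.0049] n [-1.     -0.002   0.0088] rms 0.0005 4411
  side plane c [-0.0117  0.0468 -0.    ] n [-0.0028  1.     -0.0022] rms 0.0003 6889 z range [-0.01319668  0.0132301 ] x [-0.05442019  0.05805758]
```

View pics/w16.png

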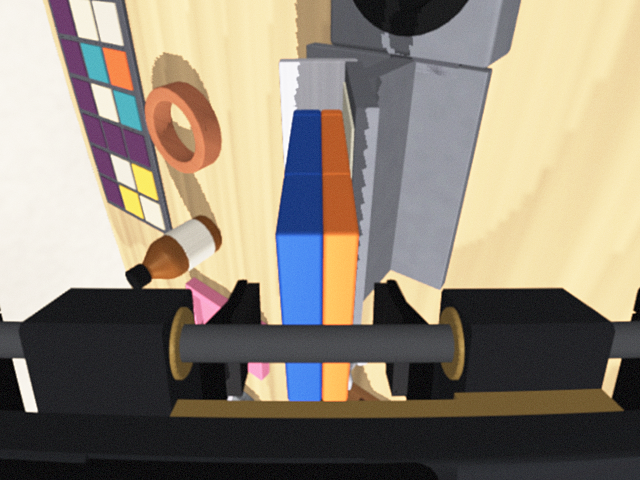

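carry_out(grip=[0.1,0.1,0.1,0.1,0.1,0.1,0.1,0.1,0.1,0.1,0.1], slide=[[0,0,-4],[0,0,-6],[0,0,-8],[0,0,-10],[0,0,-12],[0,0,-12],[0,0,-12],[0,0,-15],[0,0,-20],[0,0,-20],[0,0,-15]], twist=[[0,0,0],[0,0,0],[0,0,0],[0,0,0],[0,0,0],[0,0,0],[0,0,0],[0,0,0],[0,0,0],[0,0,0],[0,0,0]])

```text
time_s: 17.45
position: [0.473, -0.1862, 0.2278]
tcp_rot: [[0.221, -0.819, 0.53], [-0.934, -0.02, 0.358], [-0.282, -0.574, -0.769]]
force: [0.4, 0.3, -0.2]
opening: 0.548
```

```bash
python3 - <<'E'
from plan import *
st,c=shot('w17');
P=cloud(c,st);H,S,V=cv2.split(cv2.cvtColor(c["color"],cv2.COLOR_RGB2HSV))
m=(((H<16)|(H>176))&(S>150)&(V>60))|((H>105)&(H<128)&(S>130))
X=(P-PC)@FP; m&=(np.abs(X)<[.08,.07,.03]).all(-1)
Xm=X[m]; e=np.abs(Xm[:,0]+.0625)<.008
pl=plane(Xm[e]);print("end plane",pl[0].round(4),pl[1].round(4),"y",np.percentile(Xm[e,1],[1,99]).round(4),"z",np.percentile(Xm[e,2],[1,99]).round(4))
for n in("side","top"):
    s=bot.capture(n);cv2.imwrite(f"pics/{n}17.png",s["color"][:,:,::-1])
E
```

```text
t 17.45 p [ 0.473  -0.1862  0.2278] j [-60.58  19.63 112.51  46.52  61.45  83.48] F [ 0.4  0.3 -0.2] op 0.548
[[ 0.221 -0.819  0.53 ]
 [-0.934 -0.02   0.358]
 [-0.282 -0.574 -0.769]]
end plane [-0.0628  0.007  -0.0041] [-1.     -0.0031  0.0087] y [-0.0443  0.0491] z [-0.0134  0.0135]
```

View pics/w17.png

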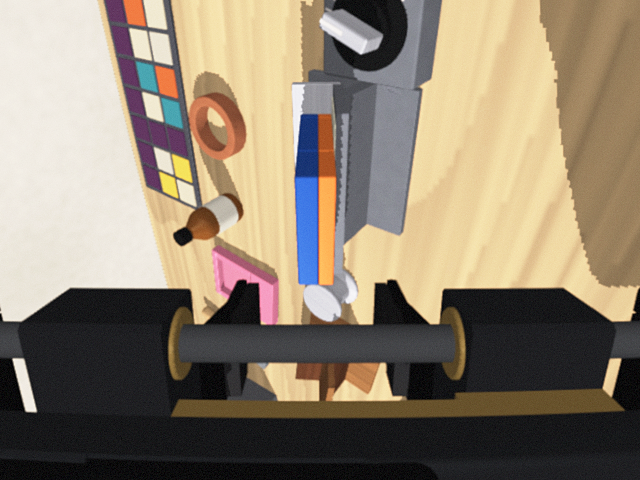

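View pics/side17.png

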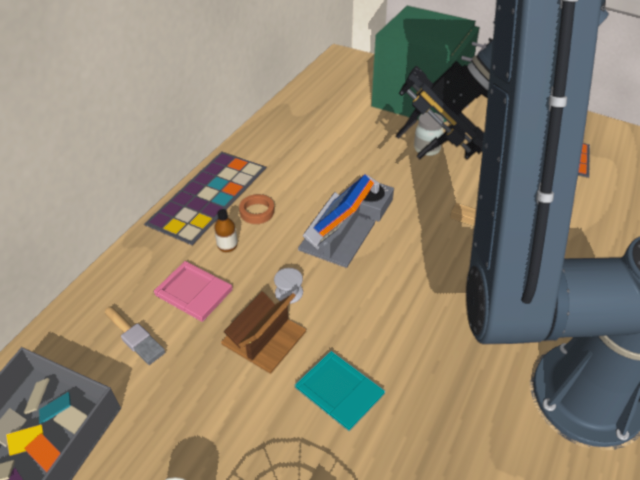

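```bash
python3 - <<'E'
from plan import *
st=bot.read_state();j=st["joint_positions"]
RV=np.array([[0,-1,0],[-1,0,0],[0,0,-1.]]).astype(float)
print(np.linalg.det(RV))
for p in ([.579,-.235,.20],[.579,-.25,.06]):
    print(ik(np.array(p),RV,q,[[-36,20,100,5,60,140],j]))
rows(np.array([.575,-.25,.20]),RV,12,nd=0)
E
```

```text
1.0
(array([-3.23229686e+01,  3.01691196e+01,  8.20576014e+01,  1.66919062e-11,
        6.77732790e+01,  1.47677031e+02]), np.float64(4.219573466573241e-12))
(array([-3.34907656e+01,  4.06524286e+01,  8.74613615e+01, -1.79144671e-13,
        5.18862099e+01,  1.46509234e+02]), np.float64(1.4337658072137417e-13))
slide [[7.0, -5.0, 4.0], [7.0, -6.0, 4.0], [7.0, -6.0, 4.0], [7.0, -6.0, 4.0], [7.0, -7.0, 4.0], [7.0, -7.0, 4.0], [6.0, -7.0, 4.0], [6.0, -7.0, 3.0], [6.0, -8.0, 3.0], [6.0, -8.0, 3.0], [6.0, -8.0, 3.0], [5.0, -8.0, 3.0]]
twist each [-0.0501, 0.0289, 0.0109] angle/row deg 3.37 mm/row 10.2
```

carry_out(grip=[0.1,0,-0.5,-1,-1,-1,-1,-1,-1,-1,-1,-1], slide=[[7,-5,2],[7,-6,2],[7,-6,2],[7,-6,4],[7,-7,4],[7,-7,4],[6,-7,4],[6,-7,3],[6,-8,3],[6,-8,3],[6,-8,3],[5,-8,3]], twist=[[-0.05,0.029,0.011],[-0.05,0.029,0.011],[-0.05,0.029,0.011],[-0.05,0.029,0.011],[-0.05,0.029,0.011],[-0.05,0.029,0.011],[-0.05,0.029,0.011],[-0.05,0.029,0.011],[-0.05,0.029,0.011],[-0.05,0.029,0.011],[-0.05,0.029,0.011],[-0.05,0.029,0.011]])

```text
time_s: 18.8
position: [0.5678, -0.2454, 0.1923]
tcp_rot: [[-0.007, -0.999, -0.039], [-1.0, 0.007, 0.002], [-0.002, 0.039, -0.999]]
force: [-0.1, -0.1, 0.3]
opening: 0.006
```

```bash
cat > kn.py <<'E'
from plan import *
import sys
def knob(tag):
    st,c=shot(tag)
    P=cloud(c,st)
    ax=Rz@np.array([.5415+.010,-.1544-.125,0]); 
    rr=np.hypot(P[...,0]-ax[0],P[...,1]-ax[1])
    bar=(P[...,2]>.073)&(P[...,2]<.083)&(rr<.03)
    v,u=np.nonzero(bar)
    # rays from bar-top pixels onto z=.078
    H,S,V=cv2.split(cv2.cvtColor(c["color"],cv2.COLOR_RGB2HSV))
    w=onplane(c,np.c_[u,v],.078,st)[:,:2]
    r=cv2.minAreaRect((w*1000).astype(np.float32)) if len(u)>10 else None
    cen=w.mean(0) if len(u) else None
    d=np.linalg.svd(w-cen,full_matrices=False)[2][0]; d=d*np.sign(d[0] if abs(d[0])>.3 else -d[1])
    yaw=np.radians(SY)
    th=np.degrees(-np.arctan2(d[1],d[0])+yaw)
    print("axis est",ax[:2].round(4),"bar n",len(u),"rect",r,"mean",cen.round(4),"theta deg",th.round(2),"z",np.nanmedian(P[bar][:,2]))
    m=((H<8)|(H>172))&(S>140)&(V>60)&(rr<.045)&(P[...,2]<.05)
    if m.any():
        v,u=np.nonzero(m); w=onplane(c,np.c_[u,v],.042,st)[:,:2].mean(0); dd=w-ax[:2]
        print("red",len(u),w.round(4),"r",np.linalg.norm(dd).round(4),"theta",np.degrees(-np.arctan2(dd[1],dd[0])+yaw).round(2))
    # black ring circle
    m=(V<60)&(np.abs(P[...,2]-.042)<.004)&(rr<.05)
    v,u=np.nonzero(m); w=onplane(c,np.c_[u,v],.042,st)[:,:2]
    print("ring circle",cv2.minEnclosingCircle((w*1000).astype(np.float32)), len(u))
    h=(abs(P[...,2]-.041)<.005)&(np.abs((P-[ax[0],ax[1],.04])@Rz)<[.05,.05,.01]).all(-1)
    print("housing",cv2.minAreaRect((P[h][:,:2]*1000).astype(np.float32)))
if __name__=="__main__": knob(sys.argv[1])
E
python3 kn.py k1
```

```text
t 18.8 p [ 0.5678 -0.2454  0.1923] j [-33.1   31.11  81.66  -1.21  69.17 147.77] F [-0.1 -0.1  0.3] op 0.006
[[-0.007 -0.999 -0.039]
 [-1.     0.007  0.002]
 [-0.002  0.039 -0.999]]
axis est [ 0.5589 -0.2644] bar n 868 rect ((558.7446899414062, -265.0414733886719), (11.813761711120605, 39.62434005737305), 69.30371856689453) mean [ 0.5589 -0.2651] theta deg 22.13 z 0.0783042881990142
red 103 [ 0.5731 -0.288 ] r 0.0276 theta 60.38
ring circle ((558.9646606445312, -264.5350036621094), 32.736366271972656) 2470
housing ((562.6666870117188, -260.6044006347656), (92.00812530517578, 92.76171875), 1.455696940422058)
```

View pics/k1.png

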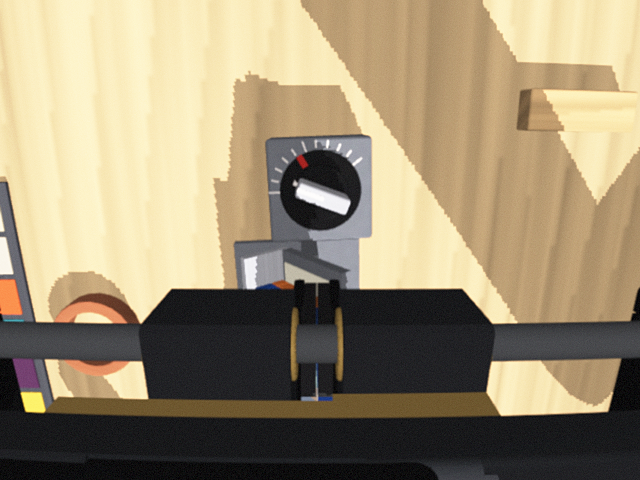

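```bash
python3 - <<'E'
from plan import *
RV=np.array([[0,-1,0],[-1,0,0],[0,0,-1.]])
rows(np.array([.577,-.242,.095]),RV,8,nd=1)
E
```

```text
slide [[-0.4, -1.2, 12.0], [-0.4, -1.2, 12.0], [-0.4, -1.1, 12.0], [-0.4, -1.1, 12.0], [-0.4, -1.0, 12.0], [-0.4, -1.0, 12.0], [-0.4, -0.9, 12.0], [-0.4, -0.9, 12.1]]
twist each [0.0047, 0.0001, -0.0008] angle/row deg 0.27 mm/row 12.1
```

carry_out(grip=[-1,-1,-1,-1,-1,-1,-1,-1], slide=[[-0.4,-1.2,12],[-0.4,-1.2,12],[-0.4,-1.1,12],[-0.4,-1.1,12],[-0.4,-1,12],[-0.4,-1,12],[-0.4,-1,12],[-0.4,-1,10]], twist=[[0.008,0,-0.001],[0.008,0,-0.001],[0.008,0,-0.001],[0.008,0,-0.001],[0.006,0,-0.001],[0,0,0],[0,0,0],[0,0,0]])

```text
time_s: 19.65
position: [0.5759, -0.2348, 0.088]
tcp_rot: [[0.006, -1.0, -0.003], [-1.0, -0.007, 0.011], [-0.011, 0.003, -1.0]]
force: [0.5, 0.2, -0.2]
opening: 0.009
```

```bash
python3 - <<'E'
from plan import *
RV=np.array([[0,-1,0],[-1,0,0],[0,0,-1.]])
st,c=shot('k2')
rows(np.array([.577,-.242,.061]),RV,5,nd=1)
E
```

```text
t 19.65 p [ 0.5759 -0.2348  0.088 ] j [-32.71  38.01  87.59   0.56  54.88 146.6 ] F [ 0.5  0.2 -0.2] op 0.009
[[ 0.006 -1.    -0.003]
 [-1.    -0.007  0.011]
 [-0.011  0.003 -1.   ]]
slide [[1.7, -0.4, 5.0], [1.6, -0.4, 5.0], [1.6, -0.4, 5.0], [1.6, -0.4, 5.1], [1.6, -0.4, 5.1]]
twist each [0.001, 0.0026, 0.0013] angle/row deg 0.18 mm/row 5.3
```

View pics/k2.png

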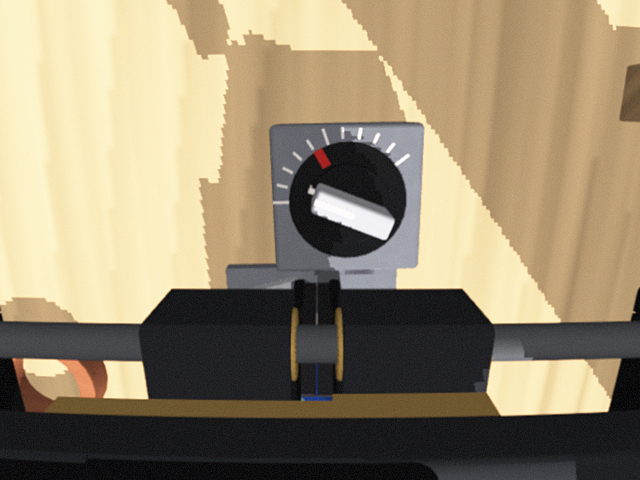

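carry_out(grip=[-1,-1,-1,-1,-1], slide=[[5,0,0],[3,-1,6],[0,0,8],[0,0,8],[0,0,5]], twist=[[0,0.006,0.003],[0,0.006,0.003],[0,0,0],[0,0,0],[0,0,0]])

```text
time_s: 20.2
position: [0.5774, -0.2437, 0.0582]
tcp_rot: [[0.0, -1.0, -0.002], [-1.0, -0.0, -0.002], [0.002, 0.002, -1.0]]
force: [-0.5, -0.2, 0.1]
opening: 0.007
```

```bash
python3 kn.py k3
```

```text
t 20.2 p [ 0.5774 -0.2437  0.0582] j [-33.    40.6   88.05  -0.21  51.4  147.12] F [-0.5 -0.2  0.1] op 0.007
[[ 0.    -1.    -0.002]
 [-1.    -0.    -0.002]
 [ 0.002  0.002 -1.   ]]
axis est [ 0.5589 -0.2644] bar n 2806 rect ((561.9720458984375, -258.1990661621094), (28.64629364013672, 41.06803512573242), 69.45610046386719) mean [ 0.5593 -0.2652] theta deg 20.25 z 0.07838059140314156
red 258 [ 0.5731 -0.288 ] r 0.0275 theta 60.39
ring circle ((560.983642578125, -258.9327087402344), 38.67485046386719) 5739
housing ((558.4440307617188, -260.9006042480469), (85.36563873291016, 92.23793029785156), 1.5720387697219849)
```

View pics/k3.png

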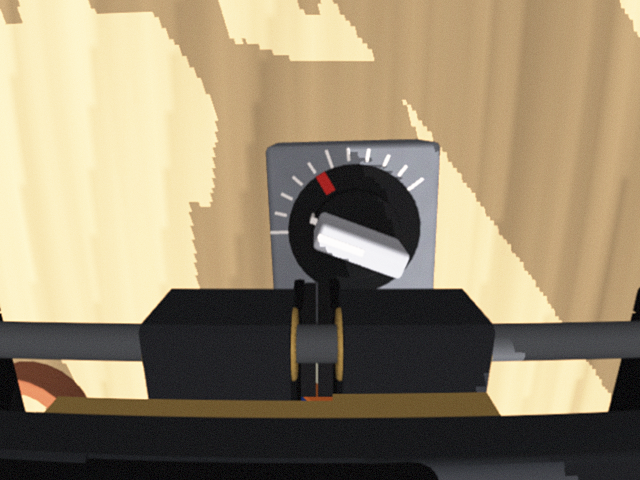

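carry_out(grip=[-1,-1,-1,-1,-1,-1], slide=[[3,0,0],[4,0,0],[4,0,0],[3,0,0],[3,0,0],[2,0,0]], twist=[[0,0,0],[0,0,0],[0,0,0],[0,0,0],[0,0,0],[0,0,0]])

```text
time_s: 20.85
position: [0.5774, -0.2644, 0.058]
tcp_rot: [[0.0, -1.0, -0.002], [-1.0, -0.0, -0.002], [0.002, 0.002, -1.0]]
force: [0.2, 0.1, 0.3]
opening: 0.002
```

```bash
sed -i 's/^    v,u=np.nonzero(bar)/    H,S,V=cv2.split(cv2.cvtColor(c["color"],cv2.COLOR_RGB2HSV)); bar\&=(V>140)\n    v,u=np.nonzero(bar)/' kn.py; python3 kn.py k4
```

```text
t 20.85 p [ 0.5774 -0.2644  0.058 ] j [-34.58  41.1   86.76  -0.21  52.18 145.54] F [0.2 0.1 0.3] op 0.002
[[ 0.    -1.    -0.002]
 [-1.    -0.    -0.002]
 [ 0.002  0.002 -1.   ]]
axis est [ 0.5589 -0.2644] bar n 314 rect ((565.9454345703125, -271.5326232910156), (4.823908805847168, 21.214689254760742), 73.65654754638672) mean [ 0.5674 -0.2723] theta deg 17.57 z 0.07819540670197901
red 247 [ 0.5731 -0.2877] r 0.0274 theta 60.15
ring circle ((559.6563110351562, -263.3625793457031), 34.09371566772461) 3974
housing ((558.85009765625, -270.28765869140625), (85.14596557617188, 73.31783294677734), 1.5833462476730347)
```

View pics/k4.png

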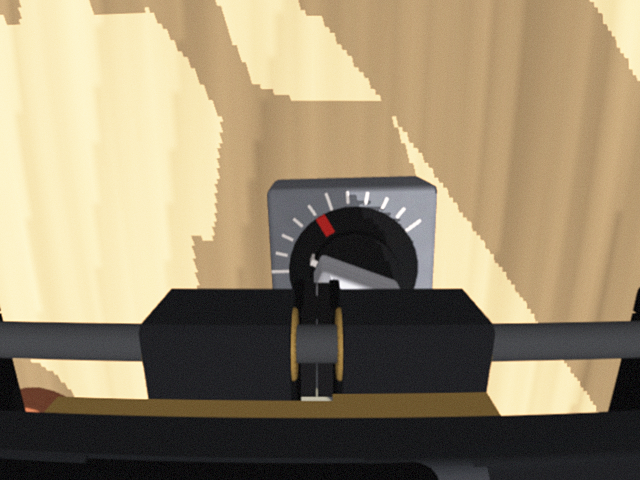

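carry_out(grip=[-1,-1,-1], slide=[[2,0,0],[2,0,0],[0,0,0]], twist=[[0,0,0],[0,0,0],[0,0,0]])

```text
time_s: 21.2
position: [0.5775, -0.2692, 0.0582]
tcp_rot: [[-0.0, -1.0, -0.002], [-1.0, 0.0, -0.002], [0.002, 0.002, -1.0]]
force: [0.9, 0.4, 0.0]
opening: 0.004
```

```bash
python3 kn.py k5; python3 - <<'E'
from h import *
c=bot.capture("side");cv2.imwrite("pics/sk5.png",cv2.resize(c["color"][150:270,300:420],None,fx=5,fy=5,interpolation=cv2.INTER_CUBIC)[:,:,::-1])
E
```

```text
t 21.2 p [ 0.5775 -0.2692  0.0582] j [-34.93  41.2   86.46  -0.22  52.35 145.21] F [0.9 0.4 0. ] op 0.004
[[-0.    -1.    -0.002]
 [-1.     0.    -0.002]
 [ 0.002  0.002 -1.   ]]Traceback (most recent call last):
  File "kn.py", line 30, in <module>
    if __name__=="__main__": knob(sys.argv[1])
                             ~~~~^^^^^^^^^^^^^
  File "kn.py", line 13, in knob
    w=onplane(c,np.c_[u,v],.078,st)[:,:2]
      ~~~~~~~^^^^^^^^^^^^^^^^^^^^^^
  File "h.py", line 20, in onplane
    R,p=T_of(c,st); d=rays(c,uv)@R.T
                      ~~~~^^^^^^
  File "h.py", line 10, in rays
    n=cv2.undistortPoints(np.asarray(uv,float).reshape(-1,1,2),K,np.array([c["k1"],0,0,0.]))[:,0]
      ~~~~~~~~~~~~~~~~~~~^^^^^^^^^^^^^^^^^^^^^^^^^^^^^^^^^^^^^^^^^^^^^^^^^^^^^^^^^^^^^^^^^^^
cv2.error: OpenCV(4.12.0) /io/opencv/modules/calib3d/src/undistort.dispatch.cpp:347: error: (-215:Assertion failed) CV_IS_MAT(_src) && CV_IS_MAT(_dst) && (_src->rows == 1 || _src->cols == 1) && (_dst->rows == 1 || _dst->cols == 1) && _src->cols + _src->rows - 1 == _dst->rows + _dst->cols - 1 && (CV_MAT_TYPE(_src->type) == CV_32FC2 || CV_MAT_TYPE(_src->type) == CV_64FC2) && (CV_MAT_TYPE(_dst->type) == CV_32FC2 || CV_MAT_TYPE(_dst->type) == CV_64FC2) in function 'cvUndistortPointsInternal'
```

View pics/k5.png

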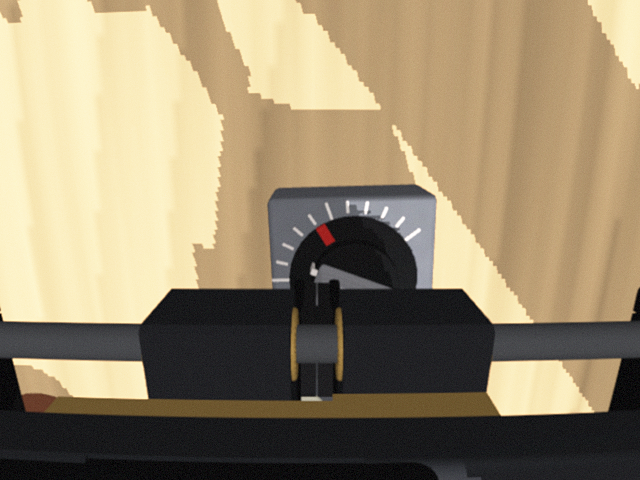

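View pics/sk5.png

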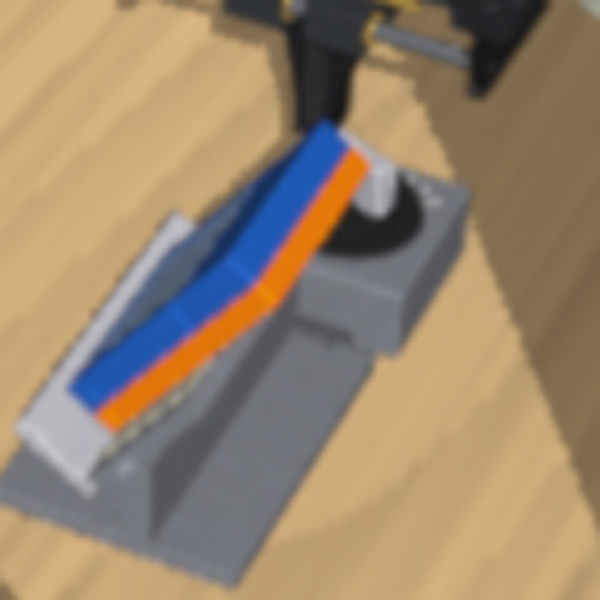

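```bash
python3 - <<'E'
from h import *
import pickle
st,c=pickle.load(open("k5.pkl","rb"))
R=st["tcp_rot"];p=st["position"]
for off in ([0,0,0],[.0095,0,0],[.0095,.01,0],[.0095,-.01,0],[0.0095,0,-.019],[0.0095,0.015,-.04]):
    print(off,proj(c,[p+R@np.array(off)],st).round(0))
print("knob axis top",proj(c,[[.5589,-.2648,.078],[.5589+.0187,-.2648-.007,.078],[.5589+.0208,-.2662,.078]],st).round(0))
D=c["depth"]; P=(cloud(c,st)-p)@R
for uv in ((318,282),(318,288),(305,286),(318,300),(318,320),(318,380),(318,395),(330,286)):
    print(uv,D[uv[1],uv[0]],P[uv[1],uv[0]].round(4))
im=c["color"][200:420,230:430];cv2.imwrite("pics/k5z.png",cv2.resize(im,None,fx=3,fy=2.7)[:,:,::-1])
E
```

```text
[0, 0, 0] [[316. 281.]]
[0.0095, 0, 0] [[316. 262.]]
[0.0095, 0.01, 0] [[338. 262.]]
[0.0095, -0.01, 0] [[295. 262.]]
[0.0095, 0, -0.019] [[316. 277.]]
[0.0095, 0.015, -0.04] [[356. 296.]]
knob axis top [[360. 307.]
 [316. 292.]
 [311. 304.]]
(318, 282) 0.17310137 [ 0.009   0.0007 -0.0241]
(318, 288) 0.1676595 [ 0.0087  0.0007 -0.0299]
(305, 286) 0.16934162 [ 0.0088 -0.0046 -0.0281]
(318, 300) 0.15715058 [ 0.0083  0.0006 -0.0409]
(318, 320) 0.1514075 [ 0.0037  0.0006 -0.0481]
(318, 380) 0.1291736 [-0.0043  0.0005 -0.0734]
(318, 395) 0.13144952 [-0.0103  0.0005 -0.0727]
(330, 286) 0.16501056 [ 0.0105  0.0054 -0.0321]
```

View pics/k5z.png

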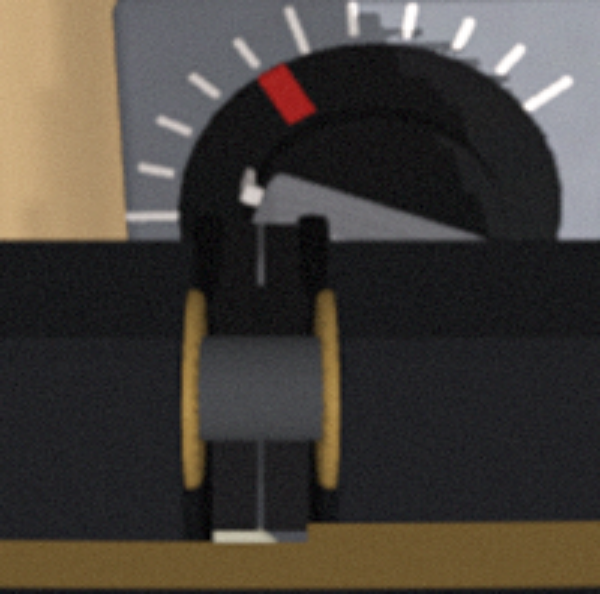

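```bash
cat > nub.py <<'E'
from plan import *
import pickle,sys
AX=np.array([.5589,-.2647])
def nub(t):
    st,c=pickle.load(open(t+".pkl","rb")); P=cloud(c,st)
    H,S,V=cv2.split(cv2.cvtColor(c["color"],cv2.COLOR_RGB2HSV))
    r=np.hypot(P[...,0]-AX[0],P[...,1]-AX[1])
    m=(r>.0205)&(r<.034)&(P[...,2]>.043)&(P[...,2]<.062)&(V>110)&(S<60)
    n,l,s,ce=cv2.connectedComponentsWithStats(m.astype(np.uint8))
    for i in range(1,n):
        if s[i,4]<4: continue
        w=np.nanmedian(P[l==i],0); d=w[:2]-AX
        print(t,"blob",s[i,4],ce[i].round(1),w.round(4),"r",np.linalg.norm(d).round(4),"theta",(np.degrees(-np.arctan2(d[1],d[0]))+SY).round(1))
for t in sys.argv[1:]: nub(t)
E
python3 nub.py k1 k2 k3 k4 k5
```

```text
k1 blob 17 [294.4 183.2] [ 0.5795 -0.272   0.0533] r 0.0219 theta 21.0
k2 blob 34 [310.3 190.1] [ 0.5794 -0.2724  0.0532] r 0.0219 theta 22.2
k2 blob 4 [400.5 223.5] [ 0.5283 -0.2521  0.0434] r 0.0331 theta -156.1
k2 blob 5 [371. 235.] [ 0.546  -0.2475  0.051 ] r 0.0215 theta -125.3
k3 blob 46 [312.4 219.3] [ 0.5795 -0.2723  0.0527] r 0.0219 theta 21.8
k3 blob 8 [377.5 271.2] [ 0.5477 -0.2465  0.0511] r 0.0213 theta -120.1
k3 blob 7 [389.  275.3] [ 0.5403 -0.2411  0.0434] r 0.03 theta -126.7
k4 blob 49 [312.6 260.5] [ 0.5791 -0.2729  0.0527] r 0.0218 theta 23.7
k5 blob 4 [404.8 240. ] [ 0.5335 -0.2852  0.0434] r 0.0327 theta 142.7
k5 blob 52 [312.9 269.5] [ 0.5792 -0.2729  0.0523] r 0.0219 theta 23.5
```

```bash
python3 - <<'E'
from plan import *
import pickle
AX=np.array([.5589,-.2647])
for t in("k1","k3","k4","k5"):
    st,c=pickle.load(open(t+".pkl","rb")); P=cloud(c,st)
    V=c["color"].max(-1)
    r=np.hypot(P[...,0]-AX[0],P[...,1]-AX[1])
    m=(P[...,2]>.074)&(P[...,2]<.082)&(r<.03)&(V>70)
    v,u=np.nonzero(m); X=P[m]
    if len(u)<5: print(t,len(u)); continue
    print(t,len(u),"z",np.percentile(X[:,2],[5,50,95]).round(4),"rows",v.min(),v.max(),"cols",u.min(),u.max(),"x",(X[:,0].min()-AX[0]).round(4),(X[:,0].max()-AX[0]).round(4),"y",(X[:,1].min()-AX[1]).round(4),(X[:,1].max()-AX[1]).round(4))
    for x in (-.01,0,.01,.016):
        k=abs(X[:,0]-AX[0]-x)<.001
        if k.any(): print("   x",x,"y range",(X[k,1].min()-AX[1]).round(4),(X[k,1].max()-AX[1]).round(4))
st,c=pickle.load(open("k5.pkl","rb")); P=cloud(c,st)
for v in range(255,300,3): print(v,[ (P[v,u]-[*AX,0]).round(3).tolist() for u in (312,318,330,345,360)])
E
```

```text
k1 857 z [0.0766 0.0783 0.0797] rows 182 213 cols 295 350 x -0.0206 0.0198 y -0.0115 0.0114
   x -0.01 y range -0.0025 0.01
   x 0 y range -0.0062 0.0062
   x 0.01 y range -0.0101 0.0022
   x 0.016 y range -0.0115 -0.0003
k3 2714 z [0.0763 0.0784 0.0796] rows 222 282 cols 296 408 x -0.02 0.027 y -0.0119 0.0127
   x -0.01 y range -0.003 0.0102
   x 0 y range -0.0068 0.0064
   x 0.01 y range -0.0106 0.0029
   x 0.016 y range -0.0119 0.0004
k4 543 z [0.0745 0.0776 0.0794] rows 269 294 cols 316 378 x -0.0083 0.0188 y -0.0121 -0.0017
   x 0 y range -0.0067 -0.0045
   x 0.01 y range -0.0105 -0.0078
   x 0.016 y range -0.0121 -0.0075
k5 63 z [0.0742 0.0765 0.0806] rows 279 304 cols 316 351 x 0.0036 0.0188 y -0.0133 -0.0016
   x 0.016 y range -0.0131 -0.0109
255 [[0.021, -0.013, 0.043], [0.018, -0.013, 0.044], [0.012, -0.016, 0.052], [0.005, -0.016, 0.053], [-0.002, -0.016, 0.053]]
258 [[0.021, -0.011, 0.043], [0.018, -0.012, 0.045], [0.012, -0.014, 0.053], [0.005, -0.014, 0.052], [-0.002, -0.014, 0.053]]
261 [[0.021, -0.01, 0.044], [0.018, -0.011, 0.049], [0.012, -0.013, 0.053], [0.005, -0.
[... 834 characters left out ...]
 0.082], [0.013, -0.015, 0.087], [0.006, -0.009, 0.07], [-0.001, -0.006, 0.063]]
285 [[0.02, -0.014, 0.086], [0.018, -0.013, 0.086], [0.013, -0.015, 0.089], [0.006, -0.009, 0.074], [-0.001, -0.006, 0.067]]
288 [[0.02, -0.013, 0.089], [0.018, -0.013, 0.088], [0.013, -0.015, 0.092], [0.012, -0.041, 0.157], [0.009, -0.041, 0.157]]
291 [[0.02, -0.013, 0.091], [0.018, -0.013, 0.092], [0.013, -0.014, 0.095], [0.012, -0.041, 0.158], [0.009, -0.041, 0.159]]
294 [[0.02, -0.013, 0.095], [0.018, -0.013, 0.095], [0.014, -0.015, 0.099], [0.013, -0.041, 0.161], [0.009, -0.041, 0.16]]
297 [[0.02, -0.013, 0.097], [0.018, -0.013, 0.097], [0.014, -0.015, 0.101], [0.013, -0.041, 0.161], [0.009, -0.041, 0.161]]
```

carry_out(grip=[-1,-1,-1,-1,-1,-1,-1,-1], slide=[[0,0,-3],[-8,0,0],[-8,0,0],[-7,0,0],[0,0,5],[0,0,5],[0,0,3],[0,0,0]], twist=[[0,0,0],[0,0,0],[0,0,0],[0,0,0],[0,0,0],[0,0,0],[0,0,0],[0,0,0]])

```text
time_s: 22.1
position: [0.5771, -0.2421, 0.047]
tcp_rot: [[0.002, -1.0, -0.003], [-1.0, -0.002, -0.001], [0.001, 0.003, -1.0]]
force: [0.0, 0.5, -0.3]
opening: 0.007
```

```bash
python3 - <<'E'
from h import *
import pickle
st,c=shot("k6")
P=cloud(c,st); Q=(P-st["position"])@st["tcp_rot"]
for v in range(262,300,3): print(v,[Q[v,u].round(3).tolist() for u in (306,318,330)])
t=bot.capture("top");cv2.imwrite("pics/tk6.png",cv2.resize(t["color"][200:320,340:500],None,fx=5,fy=5,interpolation=cv2.INTER_CUBIC)[:,:,::-1])
E
python3 nub.py k6
```

```text
t 22.1 p [ 0.5771 -0.2421  0.047 ] j [-32.89  41.49  88.43  -0.2   50.19 147.13] F [ 0.   0.5 -0.3] op 0.007
[[ 0.002 -1.    -0.003]
 [-1.    -0.002 -0.001]
 [ 0.001  0.003 -1.   ]]
262 [[0.009, -0.005, 0.003], [0.011, 0.001, -0.005], [0.011, 0.006, -0.005]]
265 [[0.007, -0.005, 0.004], [0.007, 0.001, 0.005], [0.01, 0.006, -0.006]]
268 [[0.005, -0.005, 0.004], [0.005, 0.001, 0.004], [0.008, 0.006, -0.005]]
271 [[0.004, -0.005, 0.003], [0.003, 0.001, 0.005], [0.007, 0.006, -0.005]]
274 [[0.002, -0.005, 0.004], [0.002, 0.001, 0.004], [0.006, 0.006, -0.005]]
277 [[0.001, -0.005, 0.004], [0.0, 0.001, 0.005], [0.001, 0.007, 0.004]]
280 [[-0.002, -0.005, 0.006], [-0.001, 0.001, 0.004], [0.01, 0.006, -0.025]]
283 [[0.009, -0.004, -0.025], [0.009, 0.001, -0.025], [0.01, 0.006, -0.028]]
286 [[0.009, -0.004, -0.028], [0.008, 0.001, -0.027], [0.01, 0.005, -0.032]]
289 [[0.009, -0.004, -0.032], [0.009, 0.001, -0.03], [0.01, 0.005, -0.035]]
292 [[0.009, -0.004, -0.034], [0.009, 0.001, -0.035], [0.011, 0.005, -0.038]]
295 [[0.009, -0.004, -0.038], [0.008, 0.001, -0.036], [0.01, 0.005, -0.041]]
298 [[0.008, -0.004, -0.039], [0.009, 0.001, -0.04], [0.009, 0.005, -0.041]]
k6 blob 51 [311.8 221. ] [ 0.5791 -0.2726  0.0526] r 0.0217 theta 22.9
k6 blob 6 [381.5 277.5] [ 0.5458 -0.243   0.0446] r 0.0253 theta -119.4
```

View pics/k6.png

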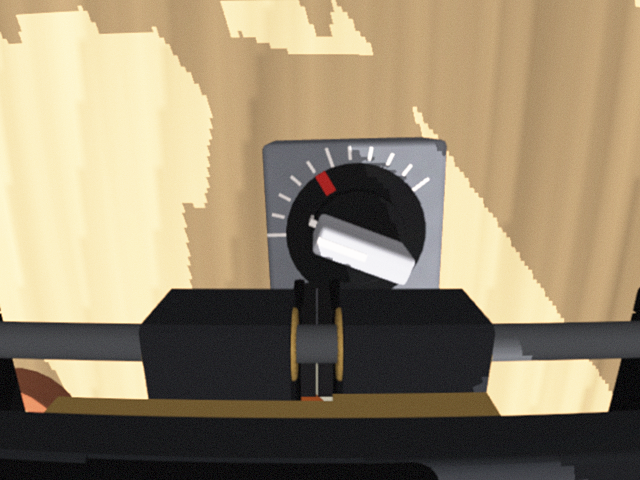

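carry_out(grip=[-1,-1,-1,-1,-1], slide=[[4,0,0],[5,0,0],[4,0,0],[3,0,0],[0,0,0]], twist=[[0,0,0],[0,0,0],[0,0,0],[0,0,0],[0,0,0]])

```text
time_s: 22.7
position: [0.5776, -0.2569, 0.0476]
tcp_rot: [[-0.002, -1.0, -0.002], [-1.0, 0.002, 0.005], [-0.005, 0.002, -1.0]]
force: [0.4, 1.6, -0.7]
opening: 0.007
```

```bash
python3 -c "
from h import *
shot('k7')"; python3 nub.py k7
```

```text
t 22.7 p [ 0.5776 -0.2569  0.0476] j [-34.17  41.83  87.37   0.2   51.05 145.8 ] F [ 0.4  1.6 -0.7] op 0.007
[[-0.002 -1.    -0.002]
 [-1.     0.002  0.005]
 [-0.005  0.002 -1.   ]]
k7 blob 64 [325.9 233.3] [ 0.5733 -0.2814  0.0525] r 0.022 theta 50.7
```

View pics/k7.png

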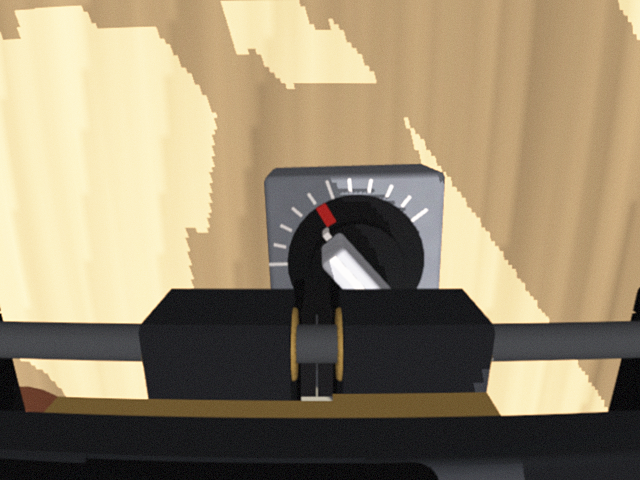

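carry_out(grip=[-1,-1], slide=[[2,0,0],[0,0,0]], twist=[[0,0,0],[0,0,0]])

```text
time_s: 22.95
position: [0.5776, -0.2586, 0.0475]
tcp_rot: [[-0.001, -1.0, -0.002], [-1.0, 0.001, 0.005], [-0.005, 0.002, -1.0]]
force: [0.7, 2.7, 0.0]
opening: 0.01
```

```bash
python3 -c "
from h import *
shot('k8')"; python3 nub.py k8
```

```text
t 22.95 p [ 0.5776 -0.2586  0.0475] j [-34.31  41.88  87.25   0.22  51.13 145.64] F [0.7 2.7 0. ] op 0.01
[[-0.001 -1.    -0.002]
 [-1.     0.001  0.005]
 [-0.005  0.002 -1.   ]]
k8 blob 64 [330.3 233.9] [ 0.5714 -0.283   0.0528] r 0.0222 theta 57.2
```

carry_out(grip=[-1,-1], slide=[[0.9,0,0],[0,0,0]], twist=[[0,0,0],[0,0,0]])

```text
time_s: 23.2
position: [0.5778, -0.2596, 0.0475]
tcp_rot: [[-0.001, -1.0, -0.002], [-1.0, 0.001, 0.005], [-0.005, 0.002, -1.0]]
force: [0.5, 2.2, -0.4]
opening: 0.001
```

```bash
python3 -c "
from h import *
shot('k9')"; python3 nub.py k9
```

```text
t 23.2 p [ 0.5778 -0.2596  0.0475] j [-34.38  41.9   87.19   0.21  51.15 145.56] F [ 0.5  2.2 -0.4] op 0.001
[[-0.001 -1.    -0.002]
 [-1.     0.001  0.005]
 [-0.005  0.002 -1.   ]]
k9 blob 65 [332.3 235. ] [ 0.5706 -0.2836  0.0525] r 0.0222 theta 59.7
```

View pics/k9.png

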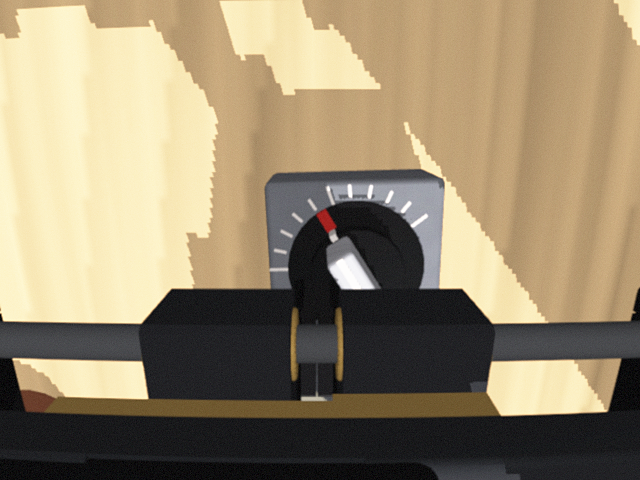

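carry_out(grip=[-1,-1,-1,-1,-1,-1,-1,-1,-1,-1,-1,-1], slide=[[-3,0,0],[-5,0,0],[-4,0,0],[0,0,-10],[0,0,-20],[0,0,-25],[0,0,-25],[0,0,-25],[0,0,-25],[0,0,-25],[0,0,-15],[0,0,0]], twist=[[0,0,0],[0,0,0],[0,0,0],[0,0,0],[0,0,0],[0,0,0],[0,0,0],[0,0,0],[0,0,0],[0,0,0],[0,0,0],[0,0,0]])

```text
time_s: 24.45
position: [0.5779, -0.2503, 0.2306]
tcp_rot: [[0.002, -1.0, 0.001], [-1.0, -0.002, -0.006], [0.006, -0.001, -1.0]]
force: [-0.3, -0.2, 0.7]
opening: 0.003
```

```bash
python3 kn.py k10; python3 nub.py k10; python3 - <<'E'
from plan import *
for n in("side","top"):
    c=bot.capture(n);cv2.imwrite(f"pics/{n}_end.png",c["color"][:,:,::-1])
    P=cloud(c);H,S,V=cv2.split(cv2.cvtColor(c["color"],cv2.COLOR_RGB2HSV))
    for nm,m in (("orange",((H<16)|(H>176))&(S>150)&(V>60)),("blue",(H>105)&(H<128)&(S>130))):
        X=(P-PC)@FP; k=m&(np.abs(X)<[.08,.07,.03]).all(-1); Xm=X[k]
        if len(Xm)>5: print(n,nm,len(Xm),*[np.percentile(Xm[:,i],[2,50,98]).round(4) for i in range(3)])
E
```

```text
t 24.45 p [ 0.5779 -0.2503  0.2306] j [-33.44  28.7   79.48  -0.26  71.6  146.55] F [-0.3 -0.2  0.7] op 0.003
[[ 0.002 -1.     0.001]
 [-1.    -0.002 -0.006]
 [ 0.006 -0.001 -1.   ]]
axis est [ 0.5589 -0.2644] bar n 667 rect ((558.7686767578125, -264.89556884765625), (11.749940872192383, 39.213279724121094), 32.56792449951172) mean [ 0.5589 -0.2653] theta deg 58.9 z 0.07847217619339936
red 76 [ 0.5732 -0.2883] r 0.0278 theta 60.64
ring circle ((559.0379638671875, -264.6657409667969), 32.630611419677734) 1957
housing ((562.0430908203125, -260.5619201660156), (92.56208801269531, 92.82893371582031), 1.2293933629989624)
k10 blob 13 [325.2 171.2] [ 0.5707 -0.2834  0.0524] r 0.0221 theta 59.3
k10 blob 4 [352.5 217.5] [ 0.5452 -0.2404  0.0433] r 0.0279 theta -117.9
side orange 367 [-0.0639 -0.0531  0.0522] [-0.0496 -0.0448  0.043 ] [0.0034 0.0085 0.0139]
side blue 610 [-0.0642 -0.0471  0.0518] [-0.0496 -0.0394  0.0421] [-0.0137 -0.0084 -0.0002]
top orange 173 [-0.0652 -0.0622 -0.0597] [-0.0425 -0.0057  0.0311] [0.0031 0.0086 0.0132]
top blue 945 [-0.0642 -0.046   0.0481] [-0.043   0.0001  0.0479] [-0.0142 -0.0124 -0.0017]
```

View pics/k10.png

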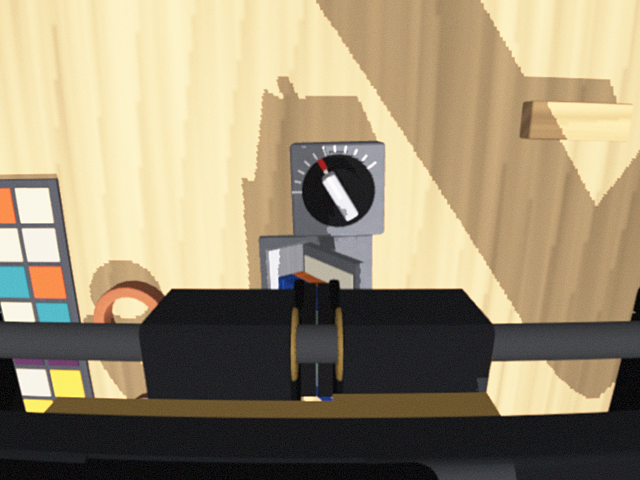

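View pics/side_end.png

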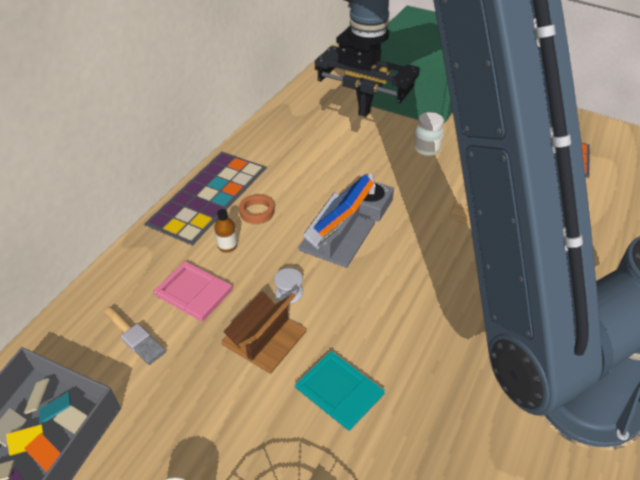

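View pics/top_end.png

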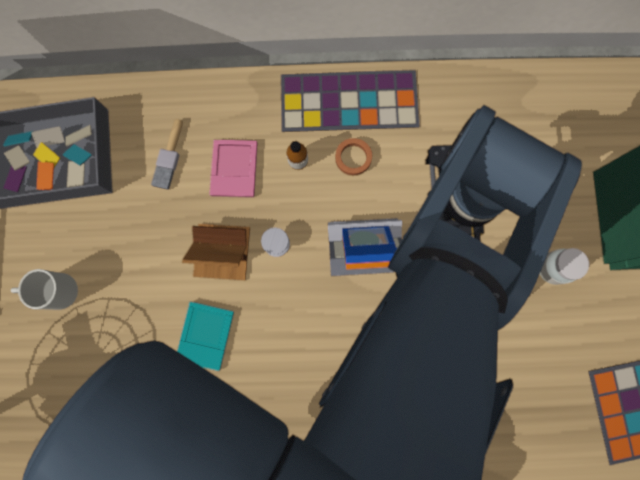

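```bash
python3 -c "
from rig import bot
print(bot.hand_in())"
```

```text
the job is handed in; nothing more can be done
None
```

The job is handed in at about 24.5 s of the 58 s. The case is lid down on the light box and the dimmer is at the red mark. `hand_in` reports no verdict, so this rests on my own last checks.

- **Case:** I pinched it across lid and base at the grip end, turned it over in the air and lowered it until the ledge pushed back with about 19 N. I then eased off and let go. After release the grip end was within about 0.5 mm of its proper place along the slope and the case was about 2 mm off the middle. It was flat to about 0.5° and its lid and base edges lined up. The later side and top views still show it in place; their readings scatter by 1–2 mm.
- **Dimmer:** I pushed the knob's bar round with the shut fingertips, because the gripper's body would have hit the case if I had gripped the bar. The first push passed over the bar, since the fingertips sit about 24 mm higher than I had taken them to be. I went lower and it turned. The last reading puts the pointer at 59° and the mark at 60.6°, about 1.5° apart against 8.5° allowed. The mark had not moved.
- **Surroundings:** In the last top and side pictures the bottle, foil roll and spool are where they were at the start. The robot stood clear of everything, with no contact force.

I did not check the roundel directly inside the closed case.

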